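Hook out the sleeve tray and gauge the sleeves

TASK

Take the orange-handled draw hook, reach it under the ledge of the blue bench store to catch the red eye of the sliding tray, and draw the tray fully out to its stop; lay the hook aside on its black mat. Try every brass sleeve on a free pin of the gauge: leave each one that goes on standing fully down on a pin, one to a pin, and put each one that will not go on into the galvanised scrap tray beside the gauge, at the front of the bench. When the sliding tray is empty, push it fully home again with the hook and lay the hook flat on its mat.

Things in the scene. Friction and masses are not known exactly. Their poses are not given: they have to be found in the camera images.
- store: low blue steel bench store, 185 deep x 190 wide x 94 mm high, fixed. Origin at bench level below the middle of its front edge; x points into the store, z up. Its roof is a ledge, underside 78 mm above the bench; below it the front is open; the first 55 mm have no side walls, behind that the inside is 170 mm wide.
- tray (a joint): how far the sliding tray is drawn out of the store, along the store's -x: 0 m pushed in, 0.17 m fully out at its stop; sliding resists with about 1.5 N. Pushed in, the tray's front face is 68 mm behind the store's front edge.
- eye (a point): centre of the opening of the red eye at the middle of the tray's front, 25 mm above the bench; 51 mm behind the store's front edge when in. An upright loop of 7 mm bar in the store's x-z plane: a hook tip enters it sideways, along y. Opening 32 mm in x, 27 mm high; its front bar is 19 mm nearer the robot. A 30 mm wide plate backs it. Axes as the store's.
- tray_floor (a point): middle of the tray's floor, 8 mm above the bench. The tray is 96 deep x 150 mm wide, its rim 24 mm above the bench. Sleeves stand on it two by two, 80 mm apart across, 44 mm apart in depth, the front pair 22 mm before this point; with the tray fully out all stand clear of the ledge. Axes as the store's.
- hook: draw hook lying flat: orange handle 84 long x 34 wide x 26 mm high, then an 8 mm steel rod. Origin under the middle of the handle; x along the rod, z up. The rod runs 12 mm above the handle's underside from the handle to x = 118 mm, then turns square to +y, the tip ending at y = 34 mm. 0.16 kg, balanced within the handle.
- hook_tip (a point): point on the hook's tip 118 mm ahead of the middle of the handle, 30 mm to +y, 12 mm above its underside.
- hook_mat: black rubber mat 200 (x) x 100 (y) x 3 mm, fixed on the bench; origin in the middle of its underside. The hook starts on it.
- gauge: dark steel gauge plate 70 (x) x 190 (y) x 14 mm, fixed, with three upright steel pins in a row along y at -60, 0 and +60 mm. Origin in the middle of its underside. A sleeve that fits slides down until it stands on the plate; an undersize one stops on the pin's top.
- pin_1 (a point): centre of the top of a gauge pin: diameter 18 mm, standing 50 mm above the gauge plate, its top edge chamfered 3 mm. 64 mm above the bench.
- pin_2 (a point): centre of the top of a gauge pin: diameter 18 mm, standing 50 mm above the gauge plate, its top edge chamfered 3 mm. 64 mm above the bench.
- pin_3 (a point): centre of the top of a gauge pin: diameter 18 mm, standing 50 mm above the gauge plate, its top edge chamfered 3 mm. 64 mm above the bench.
- scrap_tray: galvanised open tray beside the gauge (not the like tray at the back of the bench), 140 (x) x 210 (y) mm, walls 30 mm high and 2 mm thick, floor 2 mm, fixed. Origin in the middle of its underside.
- sleeve_a: plain brass sleeve (open tube), outside diameter 36 mm, 60 mm long; origin in the middle of its lower end, z along its axis. It may have the right bore (23 mm) or be undersize (15 mm): the name does not tell. At the start it stands upright in the tray; it may be absent (None).
- sleeve_b: plain brass sleeve (open tube), outside diameter 36 mm, 60 mm long; origin in the middle of its lower end, z along its axis. It may have the right bore (23 mm) or be undersize (15 mm): the name does not tell. At the start it stands upright in the tray; it may be absent (None).
- sleeve_c: plain brass sleeve (open tube), outside diameter 36 mm, 60 mm long; origin in the middle of its lower end, z along its axis. It may have the right bore (23 mm) or be undersize (15 mm): the name does not tell. At the start it stands upright in the tray; it may be absent (None).
- sleeve_d: plain brass sleeve (open tube), outside diameter 36 mm, 60 mm long; origin in the middle of its lower end, z along its axis. It may have the right bore (23 mm) or be undersize (15 mm): the name does not tell. At the start it stands upright in the tray; it may be absent (None).
Things that resemble listed ones, but are neither listed nor needed, are in the scene too. There is more than one size of the gauge; the job needs the larger.

How it is judged:
On the way, in this order (a step that is already met when the one before it is completed fails the run):
1. the hook draws the tray fully out by its eye (value of joint tray above 0.162 m and contact force between hook and tray above 0.2 N), for 0.05 s.
2. an undersize sleeve, if there is one, has been tried on a gauge pin (((contact force between sleeve_b and gauge above 0.2 N and (horizontal distance between sleeve_b and pin_1 below 0.012 m or horizontal distance between sleeve_b and pin_2 below 0.012 m or horizontal distance between sleeve_b and pin_3 below 0.012 m)) or (contact force between sleeve_d and gauge above 0.2 N and (horizontal distance between sleeve_d and pin_1 below 0.012 m or horizontal distance between sleeve_d and pin_2 below 0.012 m or horizontal distance between sleeve_d and pin_3 below 0.012 m)))), for 0.03 s.
3. the hook pushes the tray fully home again (value of joint tray below 0.008 m and contact force between hook and tray above 0.2 N), for 0.05 s.
At the end, for the whole second after the job is handed in: Tray pushed home (within 12 mm); hook flat on its mat (handle middle within 85 mm along, 45 mm across); each fitting sleeve upright, fully down on a gauge pin (6 mm of its axis, 5 mm of the plate); each undersize sleeve inside the scrap tray; all at rest (value of joint tray below 0.012 m and x of hook in the frame of hook_mat between -0.085 and 0.085 m and y of hook in the frame of hook_mat between -0.045 and 0.045 m and z of hook in the frame of hook_mat below 0.012 m and angle between hook's own z axis and vertical below 0.25 rad and linear speed of each of hook, sleeve_a, sleeve_c, sleeve_b, sleeve_d below 0.03 m/s and (horizontal distance between sleeve_a and pin_1 below 0.006 m or horizontal distance between sleeve_a and pin_2 below 0.006 m or horizontal distance between sleeve_a and pin_3 below 0.006 m) and z of each of sleeve_a, sleeve_c in the frame of gauge below 0.019 m and angle between each of sleeve_a, sleeve_c's own z axis and vertical below 0.15 rad and (horizontal distance between sleeve_c and pin_1 below 0.006 m or horizontal distance between sleeve_c and pin_2 below 0.006 m or horizontal distance between sleeve_c and pin_3 below 0.006 m) and x of sleeve_b in the frame of scrap_tray between -0.067 and 0.067 m and y of sleeve_b in the frame of scrap_tray between -0.102 and 0.102 m and z of each of sleeve_b, sleeve_d in the frame of scrap_tray below 0.035 m and x of sleeve_d in the frame of scrap_tray between -0.067 and 0.067 m and y of sleeve_d in the frame of scrap_tray between -0.102 and 0.102 m); the robot touches nothing.
Of sleeve_a, sleeve_b, sleeve_c, sleeve_d only 2 to 4 are there at a start; the rules pass over those that are not, and their reading is None.
At some moment in a run one of hook may be knocked a few centimetres aside while the robot is not near it.
It also fails if it takes over 210 s, if anything falls off the work surface, if the arm or the gripper's body presses on something with over 40 N, if the wrist force passes 120 N, or if a joint passes its speed limit or range.

ROBOT

A 7-joint arm with a two-finger parallel gripper is mounted at the origin on a cart in front of the work surface, level with it; the furniture and walls round the work are solid. World frame = base frame: x ahead of the robot, y to its left, z up, the work surface at z = 0. Lengths are in m, angles in rad, forces in N, time in s.
With the tool pointing down it reaches from about 0.4 to 0.85 m from the base axis. Payload 4.5 kg.
Tool frame: the origin (TCP) lies on the centre line of the jaws, within the pads' length; the fingertips stand 8 mm ahead of it and the grasp point (between the pads) lies 11 mm behind it; z points along the fingers, x is the direction in which the jaws open and shut, and the axes are right-handed (so a half turn about z gives the same grasp; the last joint's range is limited). The gripper opens to 88 mm and grips with 3 to 60 N. Pads are 18 mm wide; open, the fingers measure 123 mm over their backs; the gripper's body (75 mm by 187 mm) begins 45 mm behind the grasp point.
Start: joints at [1.356, 0.689, -0.195, 1.565, 0.157, 0.902, -0.215], TCP at [0.154, -0.606, 0.247] pointing down, gripper open.
Joint ranges: [-3.01, 3.01], [-0.46, 2.08], [-1.47, 1.51], [0.13, 2.56], [-1, 4.14], [0.04, 2.09], [-2.66, 2.66]. Speed limits (rad/s): [2.57, 2.57, 3.14, 3.14, 3.14, 3.14, 3.14].

INTERFACE

Orientations are given as a unit quaternion [x, y, z, w].
In Python, from plant import r gives the robot as it stands.
- The arm moves only by the shell command python3 -m pendant 'ROWS' [FORCE]. ROWS is JSON, a list of rows, each a list of 3 entries, a list of its own where there are three numbers: the turn, a rotation vector about the tool's x, y, z in rad, then the shift along the tool's x, y, z in m, then the opening, from 0 (shut) to 1 (fully open). In form: [[[wx, wy, wz], [tx, ty, tz], claw], ...]. A call has 1 to 10 rows; each row is the pose to reach, as a shift and turn from the pose commanded when the call began, along the tool's axes at that moment; what a row does not reach only later rows make up. A row lasts 1/10 s, in which the tool goes at most 50 mm and 8.59 degrees, less where a joint would pass 70% of its speed; a pose out of reach is approached as far as the arm can. A call with a gripper value outside its range is refused whole. The fingers move at their own pace and stop on an object; FORCE is the grip in N (left out, the last holds). Time passes only in rows, so rows that repeat a pose let the fingers close. It gives the time, the measured TCP pose, the force and the opening at its end, in the units of the state.
- r.get_state(): the state, without advancing time (a new reading comes with each control period).
- r.snapshot(name): name is "scene" or "top"; returns a dict with "image" (420x560x3 uint8, red, green, blue), "mtx" (3x3 intrinsics, pixels), "dist" ([k1, k2, p1, p2, k3] as OpenCV has them; the pictures are not rectified), "R" (3x3) and "t" (3): a world point X has camera coordinates R X + t. Camera axes: x right, y down, z forward; pixel columns grow to the right and rows downward; lengths in m; the calibration is good to about 2 mm. A picture is of the moment at which its call begins. There is no depth.
- r.finish_job(): hands the job in, once; it reports no verdict.
The state is a dict: "clock": time; "q": joint angles; "qd": joint speeds; "joint_torque": joint torques, N m; "tool_pos": TCP position; "eef_rot": TCP orientation; "contact_force": force on the tool from outside, world axes, zero at the start; "moment": the same for the moment, N m; "opening": opening from 0.0 (shut) to 1.0 (fully open).
Only numpy, scipy, OpenCV 4.12 (cv2) and the standard library are available. Lean on these libraries where they do the work, as an engineer would, in place of code of your own. Each camera call takes 0.05 s, during which the arm holds its last target. There are 200 camera calls.

## Working session

There is one attempt and no reset: what is moved stays moved. The work goes in short steps, Python scripts to look and compute and a shell command to move; the robot and the scene stay as the last step left them, time stands still between calls to the robot, and variables do not carry over. Pictures are saved under pics/ and viewed, about 12 in all and at most 16, crops included, and the job is handed in when it is done.

```bash
ls; mkdir -p pics; python3 - <<'E'
from plant import r
import cv2
for n in("scene","top"):
    s=r.snapshot(n); cv2.imwrite(f"pics/{n}0.png",s["image"][:,:,::-1]); print(n,s["mtx"],s["dist"],s["R"],s["t"])
st=r.get_state()
print(st)
E
```

```text
pics
scene [[527.31411289   0.         272.09082773]
 [  0.         527.31411289 220.80376633]
 [  0.           0.           1.        ]] [0.0244129 0.        0.        0.        0.       ] [[-0.7512033  -0.65967434 -0.02287724]
 [-0.25864486  0.32606486 -0.90927693]
 [ 0.60728613 -0.67713475 -0.41556238]] [0.30642881 0.30779542 1.21895834]
top [[441.78919239   0.         281.93832911]
 [  0.         441.78919239 205.05399667]
 [  0.           0.           1.        ]] [-0.04990741  0.          0.          0.          0.        ] [[ 0.01756676 -0.99973152  0.0151093 ]
 [-0.99241163 -0.01927351 -0.12144006]
 [ 0.12169867 -0.01286134 -0.99248376]] [-0.25263687  0.59192864  1.42153829]
{'clock': 0.1, 'q': array([ 1.35576489,  0.68988037, -0.19449412,  1.56619827,  0.15729287,
        0.90246049, -0.21509376]), 'qd': array([ 0.00021894, -0.00062047,  0.00059839, -0.00142665, -0.00024374,
        0.00011268, -0.00083675]), 'joint_torque': array([-3.16032412e-03, -5.28498209e+01, -1.27140518e+00, -1.53835917e+01,
       -5.25343989e-02,  1.98133785e-03,  5.08104074e-05]), 'tool_pos': array([ 0.15374162, -0.60525897,  0.24601299]), 'eef_rot': array([ 7.89405511e-01, -6.13871592e-01, -6.50252245e-04, -4.29959520e-04]), 'contact_force': array([ 0.44772509, -0.55600313,  0.10835138]), 'moment': array([ 0.09045123,  0.05149597, -0.0366938 ]), 'opening': 1.0006684249569824}
```

View pics/scene0.png

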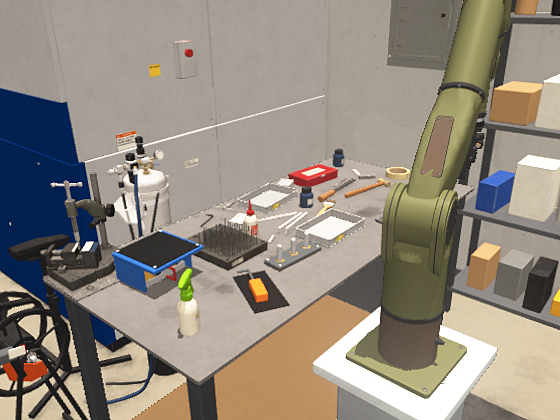

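View pics/top0.png

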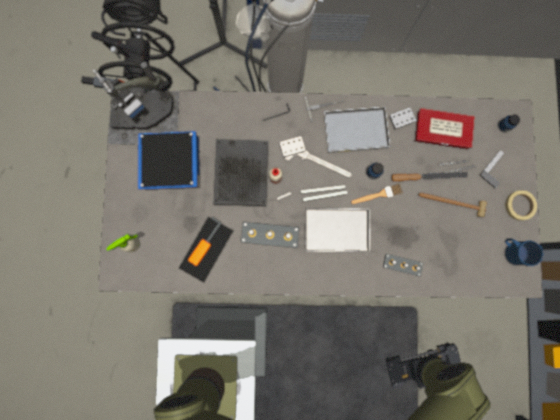

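Top view: blue store about (168,160). The larger gauge is at (270,234) and the smaller look-alike at (403,265). The front scrap tray is at (338,230) and the like one at the back at (356,130). The orange hook lies on its black mat at (205,248). I'll confirm these in enlarged crops and measure.

```bash
cat > h.py <<'E'
import numpy as np, cv2
from plant import r
def snap(n):
    s=r.snapshot(n); s["bgr"]=np.ascontiguousarray(s["image"][:,:,::-1]); s["hsv"]=cv2.cvtColor(s["bgr"],cv2.COLOR_BGR2HSV); return s
def ray(s,uv):
    p=cv2.undistortPoints(np.array(uv,float).reshape(-1,1,2),s["mtx"],np.array(s["dist"])).reshape(-1,2)
    d=np.c_[p,np.ones(len(p))]@s["R"]; return -s["R"].T@s["t"],d/np.linalg.norm(d,axis=1)[:,None]
def plane(s,uv,z):
    c,d=ray(s,uv); return c+d*((z-c[2])/d[:,2])[:,None]
def tri(s1,u1,s2,u2):
    "two-ray midpoint and miss"
    (c1,d1),(c2,d2)=ray(s1,[u1]),ray(s2,[u2]); d1,d2=d1[0],d2[0]
    k=np.linalg.lstsq(np.c_[d1,-d2],c2-c1,rcond=None)[0]
    a,b=c1+k[0]*d1,c2+k[1]*d2; return (a+b)/2,np.linalg.norm(a-b)
def proj(s,X):
    return cv2.projectPoints(np.array(X,float).reshape(-1,1,3),cv2.Rodrigues(s["R"])[0],s["t"],s["mtx"],np.array(s["dist"]))[0].reshape(-1,2)
def blobs(s,lo,hi,roi=None,amin=15):
    m=cv2.inRange(s["hsv"],np.array(lo),np.array(hi))
    if roi: k=np.zeros_like(m); x0,y0,x1,y1=roi; k[y0:y1,x0:x1]=m[y0:y1,x0:x1]; m=k
    cs=cv2.findContours(m,cv2.RETR_EXTERNAL,cv2.CHAIN_APPROX_NONE)[0]
    return sorted([c for c in cs if cv2.contourArea(c)>=amin],key=cv2.contourArea,reverse=True)
E
python3 - <<'E'
from h import *
t,s=snap("top"),snap("scene")
a=cv2.resize(t["bgr"][120:290,95:375],None,fx=2.8,fy=2.8,interpolation=cv2.INTER_CUBIC)
b=cv2.resize(s["bgr"][195:345,100:370],None,fx=2.9,fy=2.9,interpolation=cv2.INTER_CUBIC)
cv2.imwrite("pics/ta.png",a);cv2.imwrite("pics/sb.png",b)
for n,S in(("top",t),("scene",s)):
  for nm,lo,hi,z in(("orange",(5,150,120),(20,255,255),.029),("blue",(100,120,60),(120,255,255),.094),("red",(0,120,80),(4,255,255),.03)):
    for c in blobs(S,lo,hi,(95,120,375,345))[:3]:
      R=cv2.minAreaRect(c); print(n,nm,cv2.contourArea(c),np.round(R[0],1),np.round(R[1],1),R[2],plane(S,cv2.boxPoints(R),z)[:,:2].round(3).tolist())
E
```

```text
top orange 292.5 [199.  252.1] [12.1 27.2] 34.695152282714844 [[0.411, 0.068], [0.485, 0.02], [0.463, -0.013], [0.389, 0.035]]
top blue 452.0 [167.5 160.3] [54.7 60.8] 87.87889862060547 [[0.812, 0.237], [0.823, 0.039], [0.644, 0.025], [0.633, 0.219]]
top red 21.0 [275.5 171.5] [5. 5.] 90.0 [[0.719, -0.21], [0.719, -0.226], [0.702, -0.227], [0.702, -0.21]]
scene orange 304.5 [258.3 289.6] [26.2 14.7] 65.224853515625 [[0.477, 0.03], [0.471, -0.018], [0.365, 0.054], [0.373, 0.098]]
scene orange 70.5 [359.7 190.6] [ 3.5 30.7] 71.56505584716797 [[0.632, -0.684], [0.6, -0.844], [0.577, -0.815], [0.609, -0.658]]
scene orange 41.5 [125.4 134.1] [ 2.9 19.6] 75.96376037597656 [[2.118, -0.636], [2.118, -0.762], [2.063, -0.728], [2.065, -0.605]]
scene blue 1088.5 [159.  269.1] [43.3 91.4] 85.2363510131836 [[0.814, 0.232], [0.645, 0.035], [0.457, 0.191], [0.607, 0.358]]
scene blue 352.0 [102.5 332.3] [29.4 17.8] 33.690067291259766 [[0.527, 0.487], [0.561, 0.442], [0.463, 0.442], [0.435, 0.485]]
scene blue 34.0 [138.6 218.5] [33.   2.4] 84.0938491821289 [[1.07, -0.033], [1.065, -0.039], [0.836, 0.113], [0.841, 0.119]]
scene red 659.0 [313.5 175. ] [18.9 47.9] 72.6459732055664 [[0.959, -0.732], [0.918, -1.014], [0.757, -0.828], [0.805, -0.582]]
scene red 34.5 [172.5 273.4] [10.4 11.2] 20.556045532226562 [[0.669, 0.161], [0.709, 0.115], [0.67, 0.111], [0.632, 0.156]]
scene red 34.0 [250. 207.] [ 6. 14.] 0.0 [[0.795, -0.305], [0.887, -0.401], [0.869, -0.415], [0.778, -0.318]]
```

View pics/ta.png

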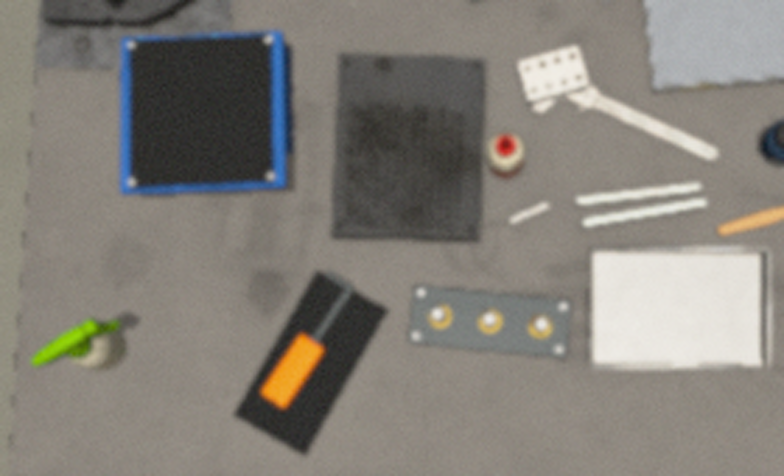

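View pics/sb.png

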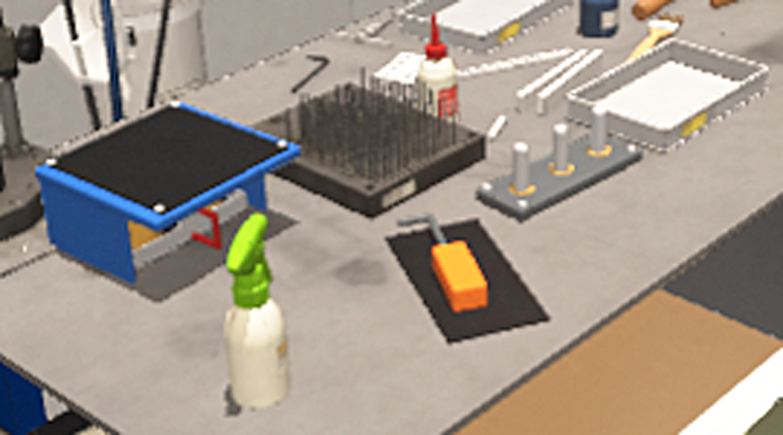

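```bash
python3 - <<'E'
from h import *
t,s=snap("top"),snap("scene")
for n,S in(("top",t),("scene",s)): print(n,"cam",(-S["R"].T@S["t"]).round(3))
def bright(S,roi,vmin,amin=2):
    x0,y0,x1,y1=roi;o=[]
    m=cv2.inRange(S["hsv"],(0,0,vmin),(179,60,255))[y0:y1,x0:x1]
    n,l,st,c=cv2.connectedComponentsWithStats(m)
    return [(c[i]+[x0,y0]).round(1).tolist()+[int(st[i,4])] for i in range(1,n) if st[i,4]>=amin]
print("gauge top",bright(t,(238,215,302,252),190)); print("gauge sc",bright(s,(262,225,325,272),190))
print("store top",bright(t,(135,128,200,190),150)); print("store sc",bright(s,(110,225,206,275),190))
# brass rings
for n,S,roi in(("top",t,(238,215,302,252)),("sc",s,(262,225,325,280))):
    for c in blobs(S,(12,70,90),(32,255,255),roi,2): R=cv2.minEnclosingCircle(c);print("ring",n,np.round(R[0],1),round(R[1],1),cv2.contourArea(c), plane(S,[R[0]],.016).round(4).tolist())
# mat, gauge plate, scrap
c=max(blobs(t,(0,0,0),(179,255,50),(165,205,245,292)),key=cv2.contourArea); R=cv2.minAreaRect(c);print("mat",np.round(R[0],1),np.round(R[1],1),plane(t,cv2.boxPoints(R),.003)[:,:2].round(3).tolist())
c=blobs(t,(0,0,185),(179,40,255),(296,195,380,262))[0]; R=cv2.minAreaRect(c);print("scrap",np.round(R[0],1),np.round(R[1],1),plane(t,cv2.boxPoints(R),.015)[:,:2].round(3).tolist())
c=blobs(s,(0,120,80),(4,255,255),(160,260,185,285))[0][:,0]; print("eye px",c.min(0),c.max(0),plane(s,[(c.min(0)+c.max(0))/2],.025))
# rod
m=blobs(t,(85,15,60),(125,120,160),(195,212,225,250),3); print("rod",[(cv2.contourArea(k),cv2.minAreaRect(k)) for k in m[:3]])
E
```

```text
top cam [ 0.419 -0.223  1.487]
scene cam [-0.43   0.927  0.793]
gauge top [[250.8, 231.8, 13], [295.5, 229.0, 2], [269.6, 233.6, 15], [288.0, 235.5, 16], [243.0, 239.5, 2]]
gauge sc [[275.0, 236.3, 429], [287.1, 227.9, 30], [314.2, 230.3, 218], [293.0, 238.5, 16], [313.5, 241.0, 2], [317.5, 245.5, 4], [265.7, 252.5, 11], [309.3, 264.3, 467], [266.6, 265.7, 84], [280.0, 264.5, 6]]
store top [[190.5, 133.5, 4], [141.0, 135.5, 2], [191.5, 182.5, 4], [141.5, 184.5, 4]]
store sc [[136.0, 226.5, 4], [146.0, 229.3, 76], [181.2, 229.6, 355], [204.7, 225.7, 3], [137.0, 233.5, 8], [154.0, 231.0, 4], [140.0, 237.8, 5], [126.7, 243.6, 23], [197.0, 244.0, 3], [116.8, 250.4, 5], [192.0, 258.0, 5], [197.0, 267.1, 16], [154.2, 266.4, 5], [173.5, 266.0, 2], [203.2, 272.2, 4]]
ring top [269.7 234.7] 4.4 21.0 [[0.4991, -0.203, 0.016]]
ring top [251.9 232.8] 4.3 20.0 [[0.5044, -0.1436, 0.016]]
ring top [287.5 237. ] 4.0 16.5 [[0.4925, -0.2623, 0.016]]
ring sc [279.5 259.5] 4.5 13.5 [[0.5003, -0.14, 0.016]]
ring sc [306. 246.] 4.1 11.0 [[0.4924, -0.2614, 0.016]]
ring sc [293.  252.5] 4.0 10.0 [[0.4969, -0.201, 0.016]]
mat [205.7 249.2] [25.7 56.6] [[0.387, 0.093], [0.551, 0.002], [0.508, -0.073], [0.345, 0.017]]
scrap [336.  229.5] [43. 60.] [[0.591, -0.323], [0.595, -0.525], [0.451, -0.525], [0.447, -0.324]]
eye px [166 267] [176 280] [[0.67994087 0.13376158 0.025     ]]
rod []
```

```bash
python3 - <<'E'
from h import *
t,s=snap("top"),snap("scene")
P={}
for n,a,b in(("FR",(191.5,182.5),(197.3,244.1)),("FL",(141.5,184.5),(154.2,266.4)),("BL",(141,135.5),(116.8,250.4)),("pin1",(250.8,231.8),(279.3,245.7)),("pin2",(269.6,233.6),(293,239.0)),("pin3",(288,235.5),(306.6,233.0))):
    X,e=tri(t,a,s,b);P[n]=X;print(n,X.round(4),round(e,4),plane(t,[a],.064).round(4)[0],plane(s,[b],.064).round(4)[0])
# handle: top-face corners in both views
for n,S in(("t",t),("s",s)):
    c=blobs(S,(5,150,120),(20,255,255),(170,210,290,320))[0]
    q=cv2.approxPolyDP(c,2.0,True)[:,0];print(n,q.tolist(),plane(S,[c[:,0].mean(0)],.029).round(4))
for n,S,o,k in(("t",t,(180,210,240,285),8),("s",s,(225,255,300,320),8)):
    x0,y0,x1,y1=o; cv2.imwrite(f"pics/h{n}.png",cv2.resize(S["bgr"][y0:y1,x0:x1],None,fx=k,fy=k,interpolation=cv2.INTER_CUBIC))
a=cv2.imread("pics/ht.png");b=cv2.imread("pics/hs.png");a=cv2.resize(a,(380,475));b=cv2.resize(b,(410,355))
w=np.zeros((475,790,3),np.uint8);w[:,:380]=a;w[:355,380:]=b;cv2.imwrite("pics/hook.png",w)
E
```

```text
FR [0.6557 0.0482 0.0945] 0.0021 [0.6617 0.055  0.064 ] [0.7018 0.0095 0.064 ]
FL [0.6471 0.209  0.0935] 0.0002 [0.652  0.2183 0.064 ] [0.6924 0.1787 0.064 ]
BL [0.8077 0.2198 0.094 ] 0.0008 [0.8164 0.2297 0.064 ] [0.8603 0.1894 0.064 ]
pin1 [ 0.504  -0.1431  0.061 ] 0.0021 [ 0.5047 -0.1426  0.064 ] [ 0.4993 -0.1392  0.064 ]
pin2 [ 0.4996 -0.2036  0.0614] 0.0015 [ 0.5    -0.2032  0.064 ] [ 0.4956 -0.2     0.064 ]
pin3 [ 0.4939 -0.2636  0.061 ] 0.0031 [ 0.495  -0.2626  0.064 ] [ 0.4889 -0.2596  0.064 ]
t [[204, 239], [200, 240], [188, 258], [194, 265], [198, 264], [210, 246]] [[0.4366 0.0281 0.029 ]]
s [[250, 279], [249, 287], [255, 300], [267, 300], [267, 291], [260, 278], [254, 279], [259, 278], [267, 292], [258, 295]] [[0.4226 0.0394 0.029 ]]
```

View pics/hook.png

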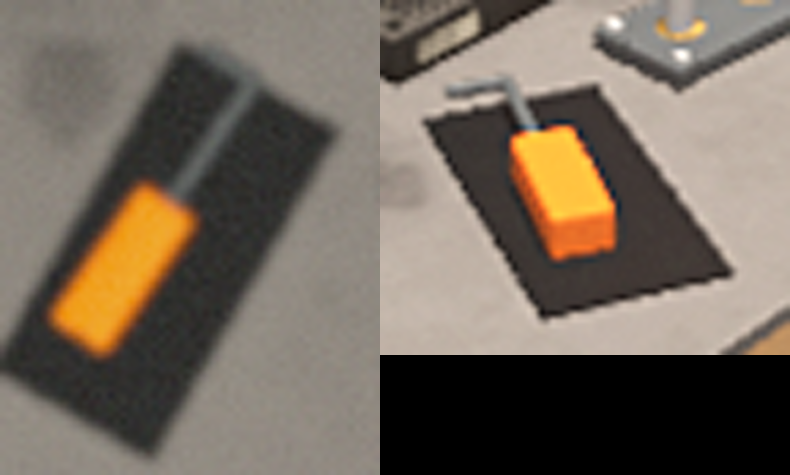

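```bash
python3 - <<'E'
from h import *
t,s=snap("top"),snap("scene")
Q={}
for n,a,b in(("FL",(202.6,238.9),(249.7,280.1)),("FR",(211.6,244.4),(260.7,278.2)),("RR",(196.3,266.4),(267.4,292.1)),("RL",(187.9,260.2),(257,294.7))):
    X,e=tri(t,a,s,b);Q[n]=plane(t,[a],.029)[0];print(n,X.round(4),round(e,4),Q[n].round(4))
print("top-plane mean",np.mean(list(Q.values()),0)); d=(Q["FL"]+Q["FR"]-Q["RL"]-Q["RR"])/2;print(d,np.linalg.norm(d),np.degrees(np.arctan2(d[1],d[0])))
E_,T_=plane(t,[(219.8,223)],.015)[0],plane(t,[(210,217.6)],.015)[0];print("elbow,tip",E_.round(4),T_.round(4))
c=blobs(s,(0,120,80),(4,255,255),(160,260,185,285))[0][:,0];print(c.tolist())
O=np.array([.6394,.1279,0]);ex=np.array([.9982,.0593,0]);ez=np.array([0,0,1])
for x,z in((28.5,8),(28.5,42),(35.5,11),(35.5,38),(67,42)): print(x,z,proj(s,O+ex*x/1e3+ez*z/1e3).round(1))
from scipy.spatial.transform import Rotation as R
print(R.from_quat(r.get_state()["eef_rot"]).as_matrix().round(3))
E
```

```text
FL [0.4791 0.0168 0.0245] 0.0038 [0.4803 0.0173 0.029 ]
FR [ 0.4624 -0.0126  0.0232] 0.0016 [ 0.4629 -0.0129  0.029 ]
RR [0.3911 0.0354 0.0287] 0.0025 [0.3902 0.0346 0.029 ]
RL [0.4085 0.0622 0.027 ] 0.0033 [0.4098 0.0629 0.029 ]
top-plane mean [0.43580158 0.02544804 0.029     ]
[ 0.07162212 -0.04652485  0.        ] 0.08540661474395687 -33.007260668307495
elbow,tip [ 0.535  -0.0357  0.015 ] [ 0.5524 -0.0024  0.015 ]
[[170, 267], [169, 268], [170, 268], [171, 269], [172, 269], [173, 270], [173, 271], [173, 272], [173, 273], [173, 274], [173, 275], [174, 276], [173, 277], [172, 277], [171, 277], [170, 276], [169, 276], [168, 276], [167, 275], [166, 276], [167, 277], [168, 277], [169, 278], [170, 278], [171, 278], [172, 279], [173, 279], [174, 280], [175, 280], [176, 279], [175, 278], [175, 277], [175, 276], [175, 275], [175, 274], [175, 273], [174, 272], [174, 271], [174, 270], [174, 269], [174, 268], [173, 268], [172, 268], [171, 268]]
28.5 8 [[175.4 279.3]]
28.5 42 [[174.2 269.1]]
35.5 11 [[173.6 277.7]]
35.5 38 [[172.7 269.6]]
67 42 [[165.2 265.3]]
[[ 0.246 -0.969  0.   ]
 [-0.969 -0.246  0.   ]
 [-0.    -0.    -1.   ]]
```

```bash
cat > go.py <<'E'
# usage: go.py x y z psi_deg -> turn and shift in tool axes from the present pose (tool down, tool x at world yaw psi)
import sys,numpy as np
from plant import r
from scipy.spatial.transform import Rotation as R
st=r.get_state(); x,y,z,psi=map(float,sys.argv[1:5])
C=R.from_quat(st["eef_rot"]); c,s=np.cos(np.radians(psi)),np.sin(np.radians(psi))
G=R.from_matrix(np.array([[c,s,0],[s,-c,0],[0,0,-1]]))
print("turn",(C.inv()*G).as_rotvec().round(3).tolist(),"shift",C.inv().apply(np.array([x,y,z])-st["tool_pos"]).round(4).tolist(),"clock",round(st["clock"],2),"q7",st["q"][6].round(2))
E
python3 go.py .46 -.33 .25 -105; python3 go.py .4443 .0201 .12 -122.2
```

```text
turn [-0.0, 0.0, 0.511] shift [-0.1919, -0.3645, -0.0033] clock 0.5 q7 -0.22
turn [-0.0, 0.0, 0.811] shift [-0.535, -0.4355, 0.1267] clock 0.5 q7 -0.22
```

```bash
python3 -m pendant '[[[0,0,0.5],[-0.192,-0.3645,0],1],[[0,0,0.5],[-0.192,-0.3645,0],1],[[0,0,0.5],[-0.192,-0.3645,0],1],[[0,0,0.5],[-0.192,-0.3645,0],1],[[0,0,0.5],[-0.192,-0.3645,0],1],[[0,0,0.5],[-0.192,-0.3645,0],1],[[0,0,0.5],[-0.192,-0.3645,0],1],[[0,0,0.5],[-0.192,-0.3645,0],1],[[0,0,0.5],[-0.192,-0.3645,0],1],[[0,0,0.5],[-0.192,-0.3645,0],1]]'; python3 go.py .4443 .0201 .12 -122.2
```

```text
clock: 1.5
tool_pos: [0.4622, -0.3275, 0.2467]
eef_rot: [-0.615, 0.788, -0.0, 0.001]
contact_force: [0.0, -0.5, -0.8]
opening: 0.998
turn [-0.001, 0.001, 0.316] shift [-0.3327, 0.1019, 0.127] clock 1.5 q7 -1.28
```

```bash
python3 -m pendant '[[[0,0,0.316],[-0.333,0.102,0.06],1],[[0,0,0.316],[-0.333,0.102,0.06],1],[[0,0,0.316],[-0.333,0.102,0.06],1],[[0,0,0.316],[-0.333,0.102,0.06],1],[[0,0,0.316],[-0.333,0.102,0.06],1],[[0,0,0.316],[-0.333,0.102,0.06],1],[[0,0,0.316],[-0.333,0.102,0.127],1],[[0,0,0.316],[-0.333,0.102,0.127],1],[[0,0,0.316],[-0.333,0.102,0.127],1],[[0,0,0.316],[-0.333,0.102,0.127],1]]'; python3 go.py .4443 .0201 .016 -122.2
```

```text
clock: 2.5
tool_pos: [0.4436, 0.0157, 0.1198]
eef_rot: [-0.48, 0.877, -0.0, -0.001]
contact_force: [0.9, -0.9, 0.7]
opening: 0.999
turn [0.0, -0.002, -0.008] shift [-0.0043, 0.0018, 0.1038] clock 2.5 q7 -2.07
```

```bash
python3 -m pendant '[[[0,0,0],[-0.004,0.002,0.05],1],[[0,0,0],[-0.004,0.002,0.09],1],[[0,0,0],[-0.004,0.002,0.104],1],[[0,0,0],[-0.004,0.002,0.104],1],[[0,0,0],[-0.004,0.002,0.104],0],[[0,0,0],[-0.004,0.002,0.104],0],[[0,0,0],[-0.004,0.002,0.104],0],[[0,0,0],[-0.004,0.002,0.104],0],[[0,0,0],[-0.004,0.002,0.104],0],[[0,0,0],[-0.004,0.002,0.104],0]]' 50; python3 -m pendant '[[[0,0,0],[0,0,0],0],[[0,0,0],[0,0,-0.02],0],[[0,0,0],[0,0,-0.04],0],[[0,0,0],[0,0,-0.04],0],[[0,0,0],[0,0,-0.04],0]]'; python3 - <<'E'
from h import *
t,s=snap("top"),snap("scene")
a=cv2.resize(t["bgr"][195:285,170:260],None,fx=4.4,fy=4.4);b=cv2.resize(s["bgr"][225:315,215:305],None,fx=4.4,fy=4.4)
cv2.imwrite("pics/g1.png",np.hstack([a,b]))
E
python3 go.py .45 .02 .1 -86.6
```

```text
clock: 3.5
tool_pos: [0.4524, 0.0227, 0.022]
eef_rot: [-0.481, 0.877, 0.003, -0.006]
contact_force: [-0.2, 0.6, 1.6]
opening: 0.483
clock: 4.0
tool_pos: [0.4529, 0.0231, 0.0614]
eef_rot: [-0.481, 0.877, 0.003, -0.006]
contact_force: [-0.5, -0.3, -2.6]
opening: 0.38
turn [0.015, -0.005, -0.626] shift [0.0042, 0.0009, -0.0391] clock 4.1 q7 -1.31
```

View pics/g1.png

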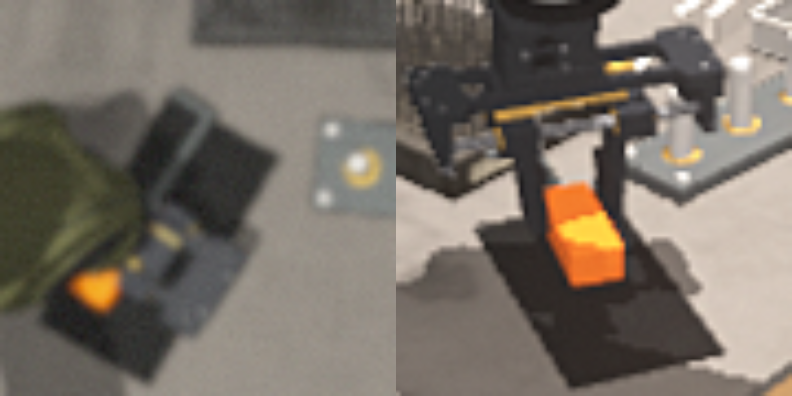

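```bash
python3 -c "
from plant import r
print(r.get_state()['q'].round(3))"
```

```text
[-0.272  0.86   0.199  2.203 -0.973  0.184 -1.311]
```

```bash
cat > st.py <<'E'
# usage: st.py z "px,py,theta" ... : hook point (118,20) mm to store px,py mm at hook yaw theta deg rel. store, TCP height z -> rows from the present pose
import sys,numpy as np
from plant import r
from scipy.spatial.transform import Rotation as R
HX=float(__import__("os").environ.get("HX",15.5)) # TCP along hook x, mm
O=np.array([.6394,.1279]);Y=3.4
rot=lambda a:np.array([[np.cos(a),-np.sin(a)],[np.sin(a),np.cos(a)]])
st=r.get_state();C=R.from_quat(st["eef_rot"])
for a in sys.argv[2:]:
    px,py,th=map(float,a.split(","))
    w=O+rot(np.radians(Y))@(np.array([px,py])+rot(np.radians(th))@np.array([HX-118,-20]))/1e3
    psi=np.radians(Y+th-90);c,s=np.cos(psi),np.sin(psi)
    G=R.from_matrix(np.array([[c,s,0],[s,-c,0],[0,0,-1]]))
    print(a,"world",w.round(4).tolist(),"r",np.hypot(*w).round(3),"turn",(C.inv()*G).as_rotvec().round(3).tolist(),"shift",C.inv().apply(np.r_[w,float(sys.argv[1])]-st["tool_pos"]).round(4).tolist())
print("clock",round(st["clock"],2),"q",st["q"].round(2))
E
python3 st.py .06 -60,-26,0; python3 st.py .032 -30,-26,0
```

```text
-60,-26,0 world [0.4799, 0.0723] r 0.485 turn [0.015, -0.005, -0.626] shift [-0.0564, 0.0033, 0.0004]
clock 4.1 q [-0.27  0.86  0.2   2.2  -0.97  0.18 -1.31]
-30,-26,0 world [0.5099, 0.0741] r 0.515 turn [0.015, -0.005, -0.626] shift [-0.0742, -0.0214, 0.028]
clock 4.1 q [-0.27  0.86  0.2   2.2  -0.97  0.18 -1.31]
```

```bash
python3 -m pendant '[[[0.015,-0.005,-0.3],[-0.056,0.003,0],0],[[0.015,-0.005,-0.626],[-0.056,0.003,0],0],[[0.015,-0.005,-0.626],[-0.056,0.003,0],0],[[0.015,-0.005,-0.626],[-0.056,0.003,0],0],[[0.015,-0.005,-0.626],[-0.056,0.003,0],0],[[0.015,-0.005,-0.626],[-0.065,-0.01,0.015],0],[[0.015,-0.005,-0.626],[-0.074,-0.021,0.028],0],[[0.015,-0.005,-0.626],[-0.074,-0.021,0.028],0],[[0.015,-0.005,-0.626],[-0.074,-0.021,0.028],0],[[0.015,-0.005,-0.626],[-0.074,-0.021,0.028],0]]'; python3 st.py .032 -30,-26,0 51,-26,0 51,0,0;  python3 - <<'E'
from h import *
t,s=snap("top"),snap("scene")
a=cv2.resize(t["bgr"][160:250,150:240],None,fx=4.4,fy=4.4);b=cv2.resize(s["bgr"][225:315,145:235],None,fx=4.4,fy=4.4)
cv2.imwrite("pics/g2.png",np.hstack([a,b]))
E
```

```text
clock: 5.1
tool_pos: [0.5087, 0.0737, 0.033]
eef_rot: [0.727, -0.686, -0.0, 0.0]
contact_force: [0.7, 0.7, -1.8]
opening: 0.38
-30,-26,0 world [0.5099, 0.0741] r 0.515 turn [0.0, 0.0, -0.002] shift [-0.0003, -0.0012, 0.001]
51,-26,0 world [0.5907, 0.0789] r 0.596 turn [0.0, 0.0, -0.002] shift [-0.0005, -0.0822, 0.0009]
51,0,0 world [0.5892, 0.1049] r 0.598 turn [0.0, 0.0, -0.002] shift [-0.0265, -0.0821, 0.001]
clock 5.1 q [-0.34  0.93  0.18  2.04 -0.7   0.23 -1.06]
```

View pics/g2.png

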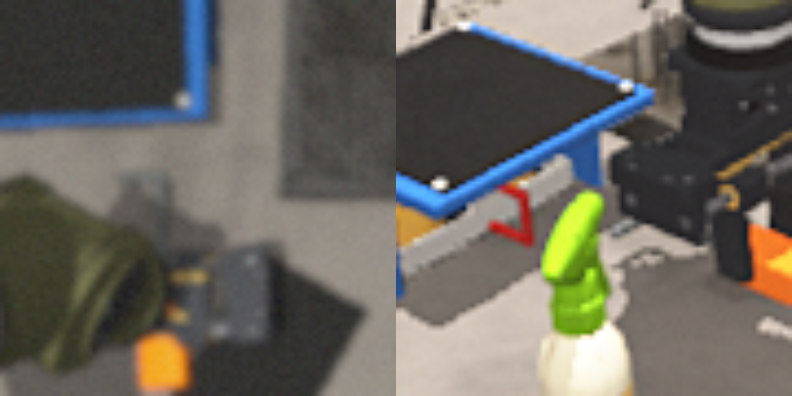

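```bash
python3 -c "
from h import *
t=snap('top');print(proj(t,[[.6110,.0798,.025],[.6090,.1137,.025]]))"
python3 -m pendant '[[[0,0,0],[-0.0005,-0.03,0],0],[[0,0,0],[-0.0005,-0.06,0],0],[[0,0,0],[-0.0005,-0.08,0.001],0],[[0,0,0],[-0.0005,-0.082,0.001],0],[[0,0,0],[-0.0005,-0.082,0.001],0]]'; python3 -m pendant '[[[0,0,0],[-0.01,0,0],0],[[0,0,0],[-0.02,0,0],0],[[0,0,0],[-0.026,0,0],0],[[0,0,0],[-0.026,0,0],0]]';python3 st.py .032 51,0,0 40,0,0 30,0,0 ; python3 - <<'E'
from h import *
t,s=snap("top"),snap("scene")
cv2.imwrite("pics/g3.png",cv2.resize(s["bgr"][225:325,120:240],None,fx=5,fy=5))
E
```

```text
[[185.60931726 199.35501649]
 [175.44562515 199.75456879]]
clock: 5.75
tool_pos: [0.5909, 0.0793, 0.0319]
eef_rot: [0.728, -0.686, -0.0, -0.0]
contact_force: [-0.8, -0.2, -2.0]
opening: 0.382
clock: 6.15
tool_pos: [0.5894, 0.1077, 0.0318]
eef_rot: [0.729, -0.685, -0.001, -0.001]
contact_force: [-0.4, 0.5, -1.2]
opening: 0.382
51,0,0 world [0.5892, 0.1049] r 0.598 turn [-0.0, 0.002, 0.002] shift [0.0028, 0.0004, -0.0002]
40,0,0 world [0.5782, 0.1042] r 0.588 turn [-0.0, 0.002, 0.002] shift [0.0028, 0.0114, -0.0003]
30,0,0 world [0.5682, 0.1036] r 0.578 turn [-0.0, 0.002, 0.002] shift [0.0028, 0.0214, -0.0003]
clock 6.15 q [-0.44  1.    0.33  1.79 -0.66  0.47 -1.16]
```

View pics/g3.png

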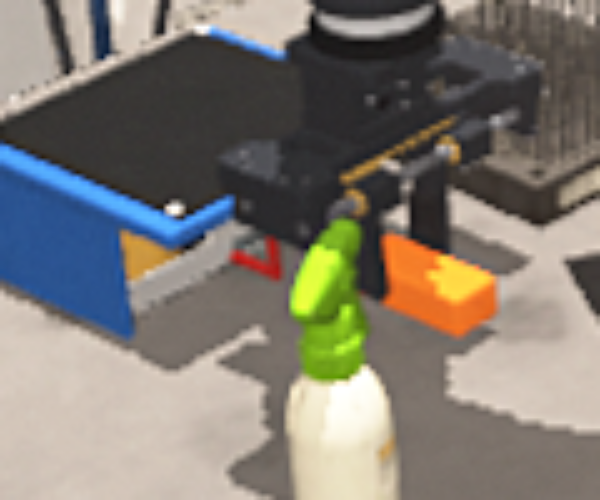

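```bash
python3 -m pendant '[[[0,0,0],[0,0.01,0],0],[[0,0,0],[0,0.02,0],0],[[0,0,0],[0,0.04,0],0],[[0,0,0],[0,0.06,0],0],[[0,0,0],[0,0.06,0],0]]'; python3 -c "
from h import *
s=snap('scene');print(plane(s,[(188,333)],0))
cv2.imwrite('pics/g4.png',cv2.resize(s['bgr'][225:325,120:240],None,fx=4,fy=4))"; python3 st.py .032 -20,0,0 -40,0,15 -70,0,30 -100,0,45 -120,0,50
```

```text
clock: 6.75
tool_pos: [0.5276, 0.1009, 0.032]
eef_rot: [0.727, -0.686, -0.001, 0.001]
contact_force: [0.1, -0.4, -2.7]
opening: 0.381
[[0.45068537 0.2677588  0.        ]]
-20,0,0 world [0.5183, 0.1007] r 0.528 turn [0.0, 0.0, -0.002] shift [-0.0002, 0.0112, -0.0]
-40,0,15 world [0.5085, 0.0742] r 0.514 turn [0.0, 0.0, -0.263] shift [0.0256, 0.0225, -0.0]
-70,0,30 world [0.495, 0.0506] r 0.498 turn [0.0, 0.0, -0.525] shift [0.0484, 0.0374, -0.0]
-100,0,45 world [0.4865, 0.032] r 0.488 turn [0.0, 0.0, -0.787] shift [0.0664, 0.0469, -0.0]
-120,0,50 world [0.4746, 0.0266] r 0.475 turn [0.0, 0.0, -0.874] shift [0.0712, 0.0592, -0.0]
clock 6.8 q [-0.42  0.95  0.24  1.97 -0.71  0.31 -1.1 ]
```

View pics/g4.png

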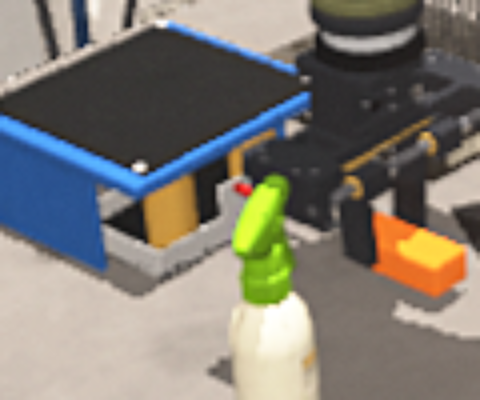

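```bash
python3 -m pendant '[[[0,0,-0.13],[0.013,0.017,0],0],[[0,0,-0.26],[0.0256,0.0225,0],0],[[0,0,-0.39],[0.037,0.03,0],0],[[0,0,-0.525],[0.0484,0.0374,0],0],[[0,0,-0.65],[0.0575,0.042,0],0],[[0,0,-0.787],[0.0664,0.0469,0],0],[[0,0,-0.874],[0.0712,0.0592,0],0],[[0,0,-0.874],[0.0712,0.0592,0],0],[[0,0,-0.874],[0.0712,0.0592,0],0]]'; python3 st.py .032 -120,0,50 -124,0,50 -128,0,50;python3 - <<'E'
from h import *
t,s=snap("top"),snap("scene")
a=cv2.resize(t["bgr"][130:250,125:245],None,fx=3.3,fy=3.3);b=cv2.resize(s["bgr"][225:345,140:260],None,fx=3.3,fy=3.3)
cv2.imwrite("pics/g5.png",np.hstack([a,b]))
E
```

```text
clock: 7.7
tool_pos: [0.4759, 0.0266, 0.0316]
eef_rot: [0.949, -0.315, 0.001, 0.0]
contact_force: [0.1, -0.1, -1.3]
opening: 0.38
-120,0,50 world [0.4746, 0.0266] r 0.475 turn [-0.0, -0.001, -0.002] shift [-0.0011, 0.0008, -0.0004]
-124,0,50 world [0.4706, 0.0263] r 0.471 turn [-0.0, -0.001, -0.002] shift [-0.0041, 0.0034, -0.0004]
-128,0,50 world [0.4666, 0.0261] r 0.467 turn [-0.0, -0.001, -0.002] shift [-0.0072, 0.006, -0.0004]
clock 7.7 q [-0.17  0.91  0.03  2.15 -0.28  0.09 -0.52]
```

View pics/g5.png

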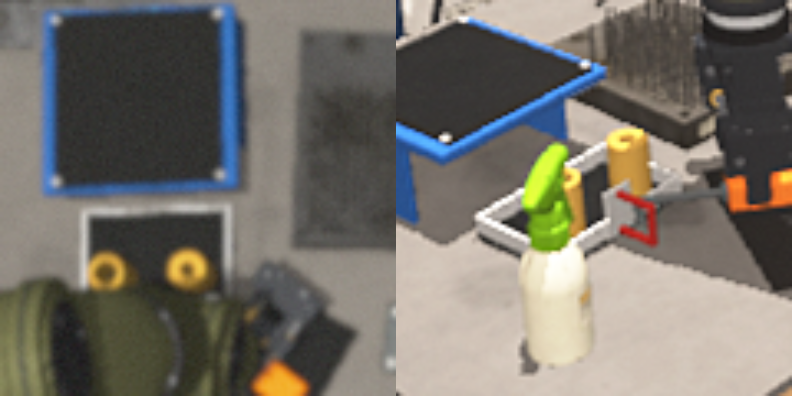

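```bash
python3 -m pendant '[[[0,0,0],[-0.004,0.0034,0],0],[[0,0,0],[-0.0072,0.006,0],0],[[0,0,0],[-0.0072,0.006,0],0]]'; python3 -m pendant '[[[0,0,0],[-0.003,0.0026,0],0],[[0,0,0],[-0.003,0.0026,0],0],[[0,0,0],[-0.003,0.0026,0],0]]'; python3 - <<'E'
from h import *
t,s=snap("top"),snap("scene")
c=blobs(s,(0,120,80),(4,255,255),(170,260,240,310))[0][:,0];print(c.min(0),c.max(0))
O=np.array([.6394,.1279,0]);ex=np.array([.9982,.0593,0])
for p in(150,160,165,170):
  print(p,proj(s,[O+ex*(x-p)/1e3+[0,0,z/1e3] for x,z in((28.5,8),(28.5,42),(35.5,11),(35.5,38))]).round(1).tolist())
print(c.tolist())
E
```

```text
clock: 8.1
tool_pos: [0.4708, 0.0278, 0.0321]
eef_rot: [0.949, -0.314, 0.005, -0.002]
contact_force: [5.7, 2.3, -2.9]
opening: 0.383
clock: 8.4
tool_pos: [0.4691, 0.0282, 0.0322]
eef_rot: [0.949, -0.315, 0.007, -0.003]
contact_force: [8.9, 4.5, -4.0]
opening: 0.38
[207 283] [218 299]
150 [[212.9, 295.8], [212.0, 285.2], [210.9, 294.1], [210.2, 285.6]]
160 [[215.5, 297.0], [214.7, 286.3], [213.6, 295.2], [212.9, 286.8]]
165 [[216.8, 297.6], [216.0, 286.9], [214.9, 295.8], [214.2, 287.3]]
170 [[218.2, 298.1], [217.4, 287.4], [216.2, 296.4], [215.6, 287.9]]
[[207, 283], [207, 284], [208, 284], [209, 285], [210, 285], [211, 286], [212, 286], [213, 287], [214, 287], [215, 287], [216, 288], [216, 289], [216, 290], [216, 291], [216, 292], [216, 293], [217, 294], [217, 295], [216, 296], [215, 296], [214, 295], [213, 295], [212, 295], [211, 294], [210, 294], [209, 293], [208, 293], [208, 294], [208, 295], [209, 295], [210, 296], [211, 296], [212, 296], [213, 297], [214, 297], [215, 298], [216, 298], [217, 299], [218, 299], [218, 298], [218, 297], [218, 296], [218, 295], [218, 294], [218, 293], [218, 292], [218, 291], [218, 290], [218, 289], [218, 288], [218, 287], [217, 286], [216, 286], [215, 286], [214, 285], [213, 285], [212, 285], [211, 285], [210, 284], [209, 283], [208, 283]]
```

```bash
python3 st.py .032 -120,0,50  -117,0,35 -115,0,20 -116,-32,20 -130,-50,20
```

```text
-120,0,50 world [0.4746, 0.0266] r 0.475 turn [-0.011, -0.011, -0.001] shift [0.0053, -0.002, 0.0003]
-117,0,35 world [0.4547, 0.0416] r 0.457 turn [-0.012, -0.009, 0.261] shift [-0.0196, -0.0022, 0.0]
-115,0,20 world [0.4385, 0.062] r 0.443 turn [-0.013, -0.008, 0.522] shift [-0.0448, -0.0089, -0.0002]
-116,-32,20 world [0.4394, 0.03] r 0.44 turn [-0.013, -0.008, 0.522] shift [-0.0249, 0.0162, -0.0002]
-130,-50,20 world [0.4265, 0.0112] r 0.427 turn [-0.013, -0.008, 0.522] shift [-0.0241, 0.039, -0.0005]
clock 8.5 q [-0.17  0.91  0.02  2.18 -0.29  0.04 -0.51]
```

```bash
python3 st.py .032 -118,0,45  -116,0,40 -115,0,37 -115,-12,37 -115,-24,37 -113,-34,37; python3 st.py .1 -113,-34,37
```

```text
-118,0,45 world [0.4685, 0.031] r 0.47 turn [-0.011, -0.01, 0.086] shift [-0.0021, -0.0019, 0.0002]
-116,0,40 world [0.4629, 0.0361] r 0.464 turn [-0.012, -0.01, 0.173] shift [-0.0097, -0.0026, 0.0001]
-115,0,37 world [0.4595, 0.0394] r 0.461 turn [-0.012, -0.009, 0.226] shift [-0.0144, -0.0033, 0.0001]
-115,-12,37 world [0.4602, 0.0274] r 0.461 turn [-0.012, -0.009, 0.226] shift [-0.0067, 0.0059, 0.0001]
-115,-24,37 world [0.4609, 0.0155] r 0.461 turn [-0.012, -0.009, 0.226] shift [0.001, 0.0151, 0.0001]
-113,-34,37 world [0.4635, 0.0056] r 0.464 turn [-0.012, -0.009, 0.226] shift [0.009, 0.0214, 0.0001]
clock 8.5 q [-0.17  0.91  0.02  2.18 -0.29  0.04 -0.51]
-113,-34,37 world [0.4635, 0.0056] r 0.464 turn [-0.012, -0.009, 0.226] shift [0.0097, 0.0207, -0.0679]
clock 8.5 q [-0.17  0.91  0.02  2.18 -0.29  0.04 -0.51]
```

```bash
python3 -m pendant '[[[-0.01,-0.01,0.086],[-0.002,-0.002,0],0],[[-0.01,-0.01,0.17],[-0.0097,-0.0026,0],0],[[-0.01,-0.01,0.226],[-0.0144,-0.0033,0],0],[[-0.01,-0.01,0.226],[-0.0144,-0.0033,0],0],[[-0.01,-0.01,0.226],[-0.0067,0.0059,0],0],[[-0.01,-0.01,0.226],[0.001,0.0151,0],0],[[-0.01,-0.01,0.226],[0.009,0.0214,0],0],[[-0.01,-0.01,0.226],[0.009,0.0214,0],0],[[-0.01,-0.01,0.226],[0.009,0.0214,0],0]]';python3 - <<'E'
from h import *
t,s=snap("top"),snap("scene")
a=cv2.resize(t["bgr"][160:260,150:250],None,fx=4,fy=4);b=cv2.resize(s["bgr"][245:345,160:260],None,fx=4,fy=4)
cv2.imwrite("pics/g6.png",np.hstack([a,b]))
E
python3 st.py .1 -113,-34,37
```

```text
clock: 9.4
tool_pos: [0.4567, 0.0031, 0.0317]
eef_rot: [0.908, -0.419, -0.006, 0.003]
contact_force: [0.2, 0.6, -1.8]
opening: 0.38
-113,-34,37 world [0.4635, 0.0056] r 0.464 turn [0.01, 0.009, 0.002] shift [0.0029, -0.0056, -0.0684]
clock 9.5 q [-0.12  0.91  0.03  2.19 -0.39  0.06 -0.59]
```

View pics/g6.png

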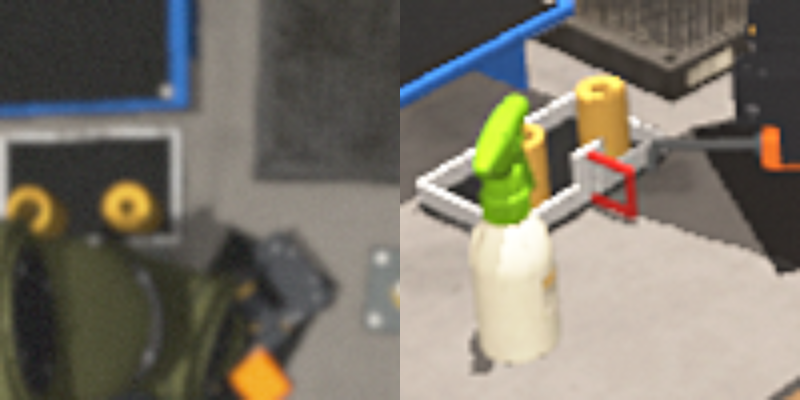

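```bash
python3 -m pendant '[[[0.01,0.009,0],[0.003,-0.006,-0.04],0],[[0.01,0.009,0],[0.003,-0.006,-0.07],0],[[0.01,0.009,0],[0.003,-0.006,-0.07],0]]'; python3 go.py .4836 -.0095 .06 -119;python3 go.py .4836 -.0095 .023 -119
```

```text
clock: 9.8
tool_pos: [0.4656, 0.0061, 0.1043]
eef_rot: [0.908, -0.418, 0.003, -0.001]
contact_force: [0.4, 0.3, -1.3]
opening: 0.382
turn [-0.006, -0.001, 1.214] shift [0.0234, -0.0034, 0.0444] clock 9.8 q7 -0.6
turn [-0.006, -0.001, 1.214] shift [0.0232, -0.0032, 0.0814] clock 9.8 q7 -0.6
```

```bash
python3 -m pendant '[[[0,0,1.214],[0.023,-0.003,0],0],[[0,0,1.214],[0.023,-0.003,0],0],[[0,0,1.214],[0.023,-0.003,0],0],[[0,0,1.214],[0.023,-0.003,0],0],[[0,0,1.214],[0.023,-0.003,0],0],[[0,0,1.214],[0.023,-0.003,0],0],[[0,0,1.214],[0.023,-0.003,0],0],[[0,0,1.214],[0.023,-0.003,0],0],[[0,0,1.214],[0.023,-0.003,0.02],0],[[0,0,1.214],[0.023,-0.003,0.02],0]]'; python3 go.py .4836 -.0095 .04 -119;python3 go.py .4836 -.0095 .023 -119
```

```text
clock: 10.8
tool_pos: [0.4795, -0.0094, 0.0796]
eef_rot: [-0.508, 0.862, 0.001, -0.002]
contact_force: [-1.7, 0.3, -2.8]
opening: 0.38
turn [0.004, -0.002, 0.0] shift [-0.0019, -0.0038, 0.0396] clock 10.8 q7 -1.24
turn [0.004, -0.002, 0.0] shift [-0.002, -0.0039, 0.0566] clock 10.8 q7 -1.24
```

```bash
python3 -m pendant '[[[0.004,-0.002,0],[-0.002,-0.004,0.03],0],[[0.004,-0.002,0],[-0.002,-0.004,0.05],0],[[0.004,-0.002,0],[-0.002,-0.004,0.056],0],[[0.004,-0.002,0],[-0.002,-0.004,0.056],0],[[0.004,-0.002,0],[-0.002,-0.004,0.056],0.7],[[0.004,-0.002,0],[-0.002,-0.004,0.056],0.7],[[0.004,-0.002,0],[-0.002,-0.004,0.056],0.7],[[0.004,-0.002,0],[-0.002,-0.004,0.0],0.7],[[0.004,-0.002,0],[-0.002,-0.004,-0.05],0.7],[[0.004,-0.002,0],[-0.002,-0.004,-0.1],0.7]]'; python3 go.py .46 -.12 .2 -86.6
```

```text
clock: 11.8
tool_pos: [0.485, -0.0101, 0.1777]
eef_rot: [-0.507, 0.862, -0.001, 0.002]
contact_force: [1.1, 0.1, -0.6]
opening: 0.701
turn [-0.004, 0.0, -0.567] shift [0.1082, -0.0317, -0.0223] clock 11.8 q7 -1.39
```

```bash
python3 -m pendant '[[[0,0,-0.567],[0.2,-0.09,-0.07],0.7],[[0,0,-0.567],[0.2,-0.09,-0.07],0.7],[[0,0,-0.567],[0.2,-0.09,-0.07],0.7],[[0,0,-0.567],[0.2,-0.09,-0.07],0.7],[[0,0,-0.567],[0.2,-0.09,-0.07],0.7]]'; python3 - <<'E'
from h import *
t,s=snap("top"),snap("scene")
a=cv2.resize(t["bgr"][165:295,140:270],None,fx=3,fy=3);b=cv2.resize(s["bgr"][225:355,150:280],None,fx=3,fy=3)
cv2.imwrite("pics/g7.png",np.hstack([a,b]))
for n,S,z,roi in(("t",t,.068,(145,190,205,235)),("s",s,.068,(160,235,240,310))):
    for c in blobs(S,(14,90,90),(32,255,255),roi,10):
        R=cv2.minEnclosingCircle(c); print(n,cv2.contourArea(c),np.round(R[0],1),round(R[1],1),c[:,0].min(0),c[:,0].max(0),plane(S,[R[0]],z).round(4)[0])
O=np.array([.6394,.1279,0]);ex=np.array([.9982,.0593,0]);ey=np.array([-.0593,.9982,0])
for y in(40,-40):
  for x in(-76,-32):
    X=O+ex*x/1e3+ey*y/1e3; print(x,y,X.round(4),proj(t,X+[0,0,.068]).round(1),proj(s,X+[0,0,.068]).round(1))
E
```

```text
clock: 12.3
tool_pos: [0.4659, -0.2332, 0.248]
eef_rot: [0.727, -0.686, 0.004, -0.001]
contact_force: [0.8, -0.4, 0.6]
opening: 0.698
t 132.5 [181.7 211.7] 7.2 [175 205] [188 218] [0.5651 0.0819 0.068 ]
t 123.0 [158.  212.5] 7.4 [152 206] [165 218] [0.5608 0.1583 0.068 ]
s 199.5 [210.6 273.7] 10.3 [204 264] [217 283] [0.5324 0.1103 0.068 ]
s 82.0 [192. 286.] 10.2 [190 276] [197 296] [0.5231 0.1847 0.068 ]
-76 40 [0.5612 0.1633 0.    ] [[156.5 212.4]] [[188.7 278. ]]
-32 40 [0.6051 0.1659 0.    ] [[156.4 198.9]] [[177.5 273.2]]
-76 -40 [0.5659 0.0835 0.    ] [[181.2 211.4]] [[209.5 266.1]]
-32 -40 [0.6098 0.0861 0.    ] [[181.  197.9]] [[198.4 261.6]]
```

View pics/g7.png

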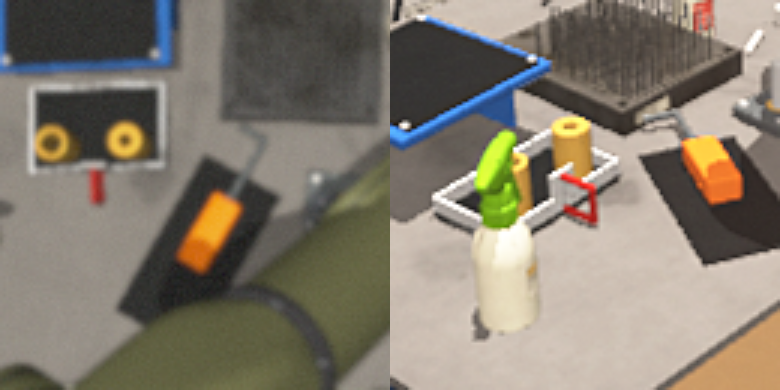

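Two sleeves are there, both in the front row. The right one, at top px (181.7,211.7), has the smaller bore; the left one, at (157,212.6), the larger. The hook lies flat on its mat. I'll take the right one first.

```bash
python3 go.py .5655 .083 .16 -86.6;python3 go.py .5655 .083 .05 -86.6
```

```text
turn [-0.009, -0.006, -0.008] shift [-0.3127, -0.115, 0.0872] clock 12.4 q7 -0.73
turn [-0.009, -0.006, -0.008] shift [-0.3134, -0.114, 0.1972] clock 12.4 q7 -0.73
```

```bash
python3 -m pendant '[[[-0.009,-0.006,-0.008],[-0.3127,-0.115,0.087],0.68],[[-0.009,-0.006,-0.008],[-0.3127,-0.115,0.087],0.68],[[-0.009,-0.006,-0.008],[-0.3127,-0.115,0.087],0.68],[[-0.009,-0.006,-0.008],[-0.3127,-0.115,0.087],0.68],[[-0.009,-0.006,-0.008],[-0.3127,-0.115,0.087],0.68],[[-0.009,-0.006,-0.008],[-0.3127,-0.115,0.087],0.68],[[-0.009,-0.006,-0.008],[-0.3127,-0.115,0.087],0.68],[[-0.009,-0.006,-0.008],[-0.3127,-0.115,0.087],0.68],[[-0.009,-0.006,-0.008],[-0.3127,-0.115,0.087],0.68],[[-0.009,-0.006,-0.008],[-0.3127,-0.115,0.087],0.68]]'; python3 go.py .5655 .083 .05 -86.6
```

```text
clock: 13.4
tool_pos: [0.5627, 0.0889, 0.1593]
eef_rot: [0.73, -0.683, -0.003, 0.0]
contact_force: [0.7, -0.4, -0.1]
opening: 0.678
turn [0.004, 0.004, 0.007] shift [0.0065, -0.0029, 0.1093] clock 13.4 q7 -1.21
```

Close softly (10 N) and slightly lift.

```bash
python3 -m pendant '[[[0.004,0.004,0.007],[0.006,-0.003,0.04],0.68],[[0.004,0.004,0.007],[0.006,-0.003,0.08],0.68],[[0.004,0.004,0.007],[0.006,-0.003,0.109],0.68],[[0.004,0.004,0.007],[0.006,-0.003,0.109],0.68],[[0.004,0.004,0.007],[0.006,-0.003,0.109],0.3],[[0.004,0.004,0.007],[0.006,-0.003,0.109],0.3],[[0.004,0.004,0.007],[0.006,-0.003,0.109],0.3],[[0.004,0.004,0.007],[0.006,-0.003,0.109],0.3],[[0.004,0.004,0.007],[0.006,-0.003,0.109],0.3],[[0.004,0.004,0.007],[0.006,-0.003,0.109],0.3]]' 15; python3 go.py .5655 .083 .05 -86.6; python3 -m pendant '[[[0,0,0],[0,0,-0.04],0.3],[[0,0,0],[0,0,-0.08],0.3],[[0,0,0],[0,0,-0.08],0.3]]'; python3 go.py .504 -.1425 .13 -174.3
```

```text
clock: 14.4
tool_pos: [0.5674, 0.0852, 0.0516]
eef_rot: [0.728, -0.685, 0.0, -0.001]
contact_force: [-0.3, 1.2, 6.6]
opening: 0.399
turn [-0.003, 0.001, 0.002] shift [0.0021, 0.002, 0.0015] clock 14.4 q7 -1.12
clock: 14.7
tool_pos: [0.5695, 0.0845, 0.1348]
eef_rot: [0.728, -0.685, 0.003, -0.004]
contact_force: [1.4, -0.7, -1.1]
opening: 0.403
turn [-0.007, 0.008, 1.532] shift [0.2226, 0.0792, 0.0039] clock 14.7 q7 -1.18
```

```bash
python3 go.py .504 -.1425 .13 5.3; python3 -m pendant '[[[0,0,-0.8],[0.1,0.03,0],0.3],[[0,0,-0.8],[0.1,0.03,0],0.3],[[0,0,-0.8],[0.1,0.03,0],0.3],[[0,0,-0.8],[0.1,0.03,0],0.3],[[0,0,-1.6],[0.223,0.079,0.004],0.3],[[0,0,-1.6],[0.223,0.079,0.004],0.3],[[0,0,-1.6],[0.223,0.079,0.004],0.3],[[0,0,-1.6],[0.223,0.079,0.004],0.3],[[0,0,-1.6],[0.223,0.079,0.004],0.3],[[0,0,-1.6],[0.223,0.079,0.004],0.3]]';  python3 go.py .504 -.1425 .13 5.3
```

```text
turn [-0.008, -0.007, -1.603] shift [0.2226, 0.0792, 0.0039] clock 14.7 q7 -1.18
clock: 15.7
tool_pos: [0.5004, -0.1429, 0.1254]
eef_rot: [1.0, -0.002, -0.0, -0.001]
contact_force: [-0.5, -0.1, -1.1]
opening: 0.401
turn [-0.001, 0.001, -0.097] shift [0.0036, -0.0004, -0.0046] clock 15.7 q7 0.12
```

```bash
python3 -m pendant '[[[0,0,-0.097],[0.0036,0,0.004],0.3],[[0,0,-0.097],[0.0036,0,0.004],0.3],[[0,0,-0.097],[0.0036,0,0.004],0.3]]'; python3 - <<'E'
from h import *
s=snap("scene")
st=r.get_state();print(st["tool_pos"].round(4),"bottom z est",st["tool_pos"][2]-.0436)
for c in blobs(s,(14,90,90),(32,255,255),(255,200,310,262),10): print(cv2.contourArea(c),c[:,0].min(0),c[:,0].max(0))
p=st["tool_pos"]; print("expect bottom centre px",proj(s,[[p[0],p[1],p[2]-.0436]]),"pin top",proj(s,[[.504,-.1425,.064]]))
cv2.imwrite("pics/g8.png",cv2.resize(s["bgr"][205:285,245:335],None,fx=6,fy=6,interpolation=cv2.INTER_CUBIC))
E
python3 go.py .504 -.1425 .11 5.3
```

```text
clock: 16.0
tool_pos: [0.5041, -0.1425, 0.1214]
eef_rot: [0.999, 0.042, -0.0, -0.001]
contact_force: [0.2, 0.5, -0.9]
opening: 0.396
[ 0.5042 -0.1425  0.1216] bottom z est 0.07796596595909432
186.5 [274 220] [285 242]
41.5 [262 200] [285 209]
expect bottom centre px [[278.69591266 240.72142261]] pin top [[278.82321028 244.86773579]]
turn [-0.001, 0.001, -0.008] shift [-0.0002, -0.0, 0.0116] clock 16.05 q7 0.17
```

View pics/g8.png

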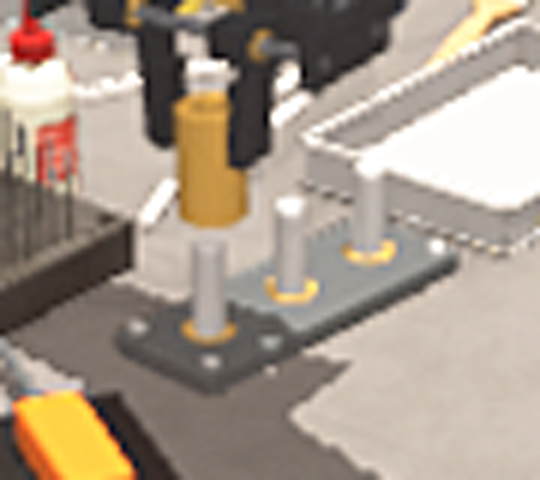

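Scene crop: the sleeve (bottom centre about (280,241)) hangs over pin_1's top at about (279.7,246). I'll lower it and feel.

```bash
python3 -m pendant '[[[0,0,0],[0,0,0.008],0.3],[[0,0,0],[0,0,0.012],0.3],[[0,0,0],[0,0,0.016],0.3],[[0,0,0],[0,0,0.018],0.3]]';python3 -m pendant '[[[0,0,0],[0,0,0.002],0.3],[[0,0,0],[0,0,0.004],0.3],[[0,0,0],[0,0,0.004],0.3],[[0,0,0],[0,0,0.004],0.3]]'
```

```text
clock: 16.45
tool_pos: [0.504, -0.1447, 0.1049]
eef_rot: [0.999, 0.042, -0.0, 0.001]
contact_force: [-4.4, -5.1, 22.8]
opening: 0.398
clock: 16.85
tool_pos: [0.5035, -0.1461, 0.1014]
eef_rot: [0.999, 0.042, -0.001, 0.002]
contact_force: [-5.4, -6.0, 18.6]
opening: 0.388
```

```bash
python3 -m pendant '[[[0,0,0],[0,0,-0.005],0.3],[[0,0,0],[-0.002,0.0035,-0.005],0.3],[[0,0,0],[-0.002,0.0035,0],0.3],[[0,0,0],[-0.002,0.0035,0.001],0.3],[[0,0,0],[-0.002,0.0035,0.001],0.3]]'; python3 -m pendant '[[[0,0,0],[-0.001,0.002,0],0.3],[[0,0,0],[-0.002,0.003,0],0.3],[[0,0,0],[-0.002,0.003,0],0.3]]'
```

```text
clock: 17.35
tool_pos: [0.5029, -0.1482, 0.0994]
eef_rot: [0.999, 0.043, 0.0, 0.001]
contact_force: [-1.7, -3.6, 13.0]
opening: 0.389
clock: 17.65
tool_pos: [0.5027, -0.1494, 0.0991]
eef_rot: [0.999, 0.044, 0.002, -0.0]
contact_force: [0.7, 0.1, 7.8]
opening: 0.392
```

```bash
python3 -m pendant '[[[0,0,0],[0,0,-0.03],0.3],[[0,0,0],[0,0,-0.05],0.3],[[0,0,0],[0,0,-0.05],0.3]]';  python3 go.py .52 -.4 .14 5; python3 go.py .52 -.4 .043 5
```

```text
clock: 17.95
tool_pos: [0.5025, -0.1496, 0.15]
eef_rot: [0.999, 0.043, 0.002, -0.0]
contact_force: [0.6, 0.2, -2.2]
opening: 0.389
turn [-0.0, -0.004, -0.0] shift [-0.0044, 0.251, 0.01] clock 17.95 q7 0.19
turn [-0.0, -0.004, -0.0] shift [-0.0047, 0.251, 0.107] clock 17.95 q7 0.19
```

```bash
python3 -m pendant '[[[0,0,0],[-0.0044,0.05,0],0.3],[[0,0,0],[-0.0044,0.1,0],0.3],[[0,0,0],[-0.0044,0.15,0],0.3],[[0,0,0],[-0.0044,0.2,0],0.3],[[0,0,0],[-0.0044,0.251,0],0.3],[[0,0,0],[-0.0044,0.251,0.05],0.3],[[0,0,0],[-0.0044,0.251,0.08],0.3],[[0,0,0],[-0.0044,0.251,0.1],0.3],[[0,0,0],[-0.0044,0.251,0.104],0.3],[[0,0,0],[-0.0044,0.251,0.104],0.3]]'; python3 -m pendant '[[[0,0,0],[0,0,0],0.3],[[0,0,0],[0,0,0.003],0.3],[[0,0,0],[0,0,0.003],0.3]]'
```

```text
clock: 18.95
tool_pos: [0.5173, -0.3985, 0.042]
eef_rot: [0.999, 0.044, -0.002, -0.002]
contact_force: [0.3, 0.0, -0.6]
opening: 0.393
clock: 19.25
tool_pos: [0.5187, -0.3998, 0.0412]
eef_rot: [0.999, 0.044, 0.0, -0.0]
contact_force: [0.1, 0.1, -2.0]
opening: 0.392
```

```bash
python3 -m pendant '[[[0,0,0],[0,0,0.002],0.3],[[0,0,0],[0,0,0.003],0.3],[[0,0,0],[0,0,0.003],0.3],[[0,0,0],[0,0,0.003],0.7],[[0,0,0],[0,0,0.003],0.7],[[0,0,0],[0,0,0.003],0.7],[[0,0,0],[0,0,-0.05],0.7],[[0,0,0],[0,0,-0.1],0.7],[[0,0,0],[0,0,-0.12],0.7]]'; python3 go.py .5608 .162 .16 -86.6; python3 go.py .5608 .162 .05 -86.6; python3 -c "
from h import *
t=snap('top')
for c in blobs(t,(14,90,90),(32,255,255),(296,190,380,265),10): R=cv2.minEnclosingCircle(c);print(cv2.contourArea(c),R,plane(t,[R[0]],.04))"
```

```text
clock: 20.15
tool_pos: [0.5203, -0.4012, 0.1655]
eef_rot: [0.999, 0.043, 0.002, 0.001]
contact_force: [1.3, -0.9, 0.2]
opening: 0.704
turn [-0.001, -0.006, 1.598] shift [0.089, -0.5576, 0.0043] clock 20.15 q7 0.55
turn [-0.001, -0.006, 1.598] shift [0.0886, -0.5579, 0.1143] clock 20.15 q7 0.55
82.0 ((368.5, 196.5), 11.423759460449219) [[ 0.63047454 -0.52877361  0.04      ]]
23.5 ((327.0, 228.0), 4.472236156463623) [[ 0.52318843 -0.39099593  0.04      ]]
```

```bash
python3 -m pendant '[[[0,0,0.1],[0.02,-0.05,0],0.68],[[0,0,0.2],[0.03,-0.1,0],0.68],[[0,0,0.3],[0.04,-0.15,0],0.68],[[0,0,0.4],[0.05,-0.2,0],0.68],[[0,0,0.5],[0.06,-0.25,0],0.68],[[0,0,0.65],[0.06,-0.3,0],0.68],[[0,0,0.8],[0.07,-0.35,0],0.68],[[0,0,0.95],[0.08,-0.4,0],0.68],[[0,0,1.1],[0.085,-0.45,0],0.68],[[0,0,1.25],[0.089,-0.5,0],0.68]]'; python3 go.py .5608 .162 .16 -86.6
```

```text
clock: 21.2
tool_pos: [0.5638, 0.0982, 0.1616]
eef_rot: [0.834, -0.552, -0.0, -0.0]
contact_force: [0.4, 0.8, -0.5]
opening: 0.68
turn [-0.0, 0.001, 0.342] shift [-0.0599, -0.0222, 0.0016] clock 21.2 q7 -1.05
```

```bash
python3 -m pendant '[[[0,0,0.15],[-0.04,-0.015,0],0.68],[[0,0,0.3],[-0.06,-0.022,0],0.68],[[0,0,0.34],[-0.06,-0.022,0],0.68],[[0,0,0.34],[-0.06,-0.022,0],0.68]]'; python3 go.py .566 .162 .05 -86.6; python3 - <<'E'
from h import *
s=snap("scene");t=snap("top")
b=cv2.resize(s["bgr"][235:315,150:240],None,fx=5,fy=5); a=cv2.resize(t["bgr"][180:260,130:220],None,fx=5,fy=5)
cv2.imwrite("pics/g9.png",np.hstack([a,b])[:,:800])
for n,S,roi in(("t",t,(145,190,205,235)),("s",s,(160,235,240,310))):
    for c in blobs(S,(14,90,90),(32,255,255),roi,10): print(n,cv2.contourArea(c),c[:,0].min(0),c[:,0].max(0))
E
```

```text
clock: 21.6
tool_pos: [0.56, 0.1592, 0.1615]
eef_rot: [0.731, -0.682, 0.0, 0.001]
contact_force: [-0.1, 0.1, -0.3]
opening: 0.679
turn [0.001, -0.001, 0.01] shift [-0.0025, -0.0063, 0.1115] clock 21.6 q7 -1.38
t 31.0 [151 198] [163 201]
s 77.5 [190 276] [197 296]
```

```bash
python3 -m pendant '[[[0,0,0.01],[-0.0025,-0.006,0.04],0.68],[[0,0,0.01],[-0.0025,-0.006,0.08],0.68],[[0,0,0.01],[-0.0025,-0.006,0.11],0.68],[[0,0,0.01],[-0.0025,-0.006,0.111],0.68],[[0,0,0.01],[-0.0025,-0.006,0.111],0.68],[[0,0,0.01],[-0.0025,-0.006,0.111],0.3],[[0,0,0.01],[-0.0025,-0.006,0.111],0.3],[[0,0,0.01],[-0.0025,-0.006,0.111],0.3],[[0,0,0.01],[-0.0025,-0.006,0.111],0.3],[[0,0,0.01],[-0.0025,-0.006,0.111],0.3]]' 25; python3 -m pendant '[[[0,0,0],[0,0,-0.001],0.3],[[0,0,0],[0,0,-0.04],0.3],[[0,0,0],[0,0,-0.08],0.3],[[0,0,0],[0,0,-0.08],0.3]]'; python3 go.py .504 -.1425 .13 5.3
```

```text
clock: 22.7
tool_pos: [0.5668, 0.1638, 0.0522]
eef_rot: [0.728, -0.686, -0.0, -0.001]
contact_force: [-1.2, 0.6, 7.4]
opening: 0.395
clock: 23.1
tool_pos: [0.5691, 0.1625, 0.1354]
eef_rot: [0.727, -0.687, 0.002, -0.003]
contact_force: [1.3, 0.0, -1.2]
opening: 0.402
turn [-0.008, -0.006, -1.606] shift [0.3008, 0.0825, 0.0044] clock 23.1 q7 -1.36
```

```bash
python3 -m pendant '[[[0,0,-0.15],[0.04,0.01,0],0.3],[[0,0,-0.3],[0.08,0.02,0],0.3],[[0,0,-0.45],[0.12,0.03,0],0.3],[[0,0,-0.6],[0.16,0.04,0],0.3],[[0,0,-0.75],[0.2,0.05,0],0.3],[[0,0,-0.9],[0.24,0.065,0],0.3],[[0,0,-1.05],[0.27,0.075,0],0.3],[[0,0,-1.2],[0.3,0.0825,0],0.3],[[0,0,-1.4],[0.3,0.0825,0],0.3],[[0,0,-1.6],[0.3,0.0825,0],0.3]]'; python3 go.py .504 -.1425 .124 5.3
```

```text
clock: 24.1
tool_pos: [0.4997, -0.1431, 0.1299]
eef_rot: [1.0, -0.005, -0.001, -0.0]
contact_force: [0.8, 0.8, -0.9]
opening: 0.401
turn [-0.001, 0.002, -0.102] shift [0.0043, -0.0006, 0.0059] clock 24.1 q7 0.05
```

```bash
python3 -m pendant '[[[0,0,-0.1],[0.0043,0.0006,0.006],0.3],[[0,0,-0.1],[0.0043,0.0006,0.006],0.3],[[0,0,-0.1],[0.0043,0.0006,0.006],0.3]]'; python3 - <<'E'
from h import *
s=snap("scene")
st=r.get_state();p=st["tool_pos"];print(p.round(4))
c=max(blobs(s,(14,90,90),(32,255,255),(255,212,310,262),10),key=cv2.contourArea)[:,0];print(c.min(0),c.max(0))
for v in range(c[:,1].max()-6,c[:,1].max()+1): q=c[c[:,1]==v,0];print(v,q.min(),q.max(),end="; ")
X=[[p[0]+.018*np.cos(a),p[1]+.018*np.sin(a),p[2]-.044] for a in np.linspace(0,6.28,60)];q=proj(s,X);print("expected bottom ring",q.min(0),q.max(0))
print("pin",proj(s,[[.504,-.1425,.064],[.504,-.1425,.014]]))
for v in (250,253,256): print(v,s["bgr"][v,270:290].sum(1))
E
```

```text
clock: 24.4
tool_pos: [0.5046, -0.142, 0.1241]
eef_rot: [0.999, 0.042, -0.001, -0.001]
contact_force: [0.3, -0.1, -0.9]
opening: 0.394
[ 0.5047 -0.142   0.1244]
[274 219] [286 241]
235 275 286; 236 276 286; 237 276 286; 238 276 286; 239 276 286; 240 276 285; 241 278 283; expected bottom ring [272.47424314 237.36649745] [284.42491165 242.73529856]
pin [[278.82321028 244.86773579]
 [279.11053496 259.40012367]]
250 [569 579 570 567 561 559 520 456 494 524 521 479 507 570 538 514 478 481
 452 450]
253 [591 572 568 571 565 574 536 464 508 528 519 484 458 465 457 461 456 456
 462 462]
256 [293 267 285 277 295 243 284 422 523 531 522 493 383 272 342 344 337 417
 510 504]
```

```bash
python3 - <<'E'
from h import *
s=snap("scene")
cv2.imwrite("pics/g10.png",cv2.resize(s["bgr"][210:270,255:315],None,fx=10,fy=10,interpolation=cv2.INTER_CUBIC))
E
```

```text
(no output)
```

View pics/g10.png

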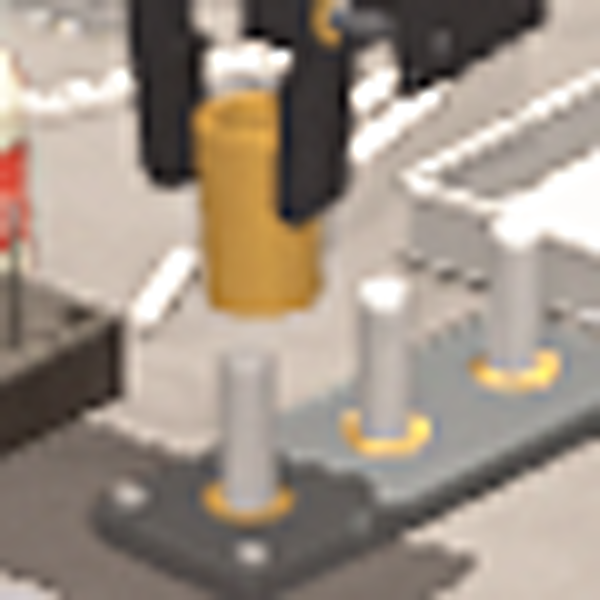

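```bash
python3 -m pendant '[[[0.1,0,0],[0,-0.002,0],0.3],[[0.1,0,0],[0,-0.002,0],0.3],[[0.1,0,0],[0,-0.002,0],0.3]]'; python3 - <<'E'
from h import *
s=snap("scene");g=cv2.resize(s["bgr"],None,fx=4,fy=4,interpolation=cv2.INTER_CUBIC);h=cv2.cvtColor(g,cv2.COLOR_BGR2HSV)
m=cv2.inRange(h,(10,80,60),(32,255,255))
for v in range(224,243,2):
    q=np.where(m[v*4+2,265*4:292*4])[0]/4+265; print(v,q.min(),q.max()) if len(q) else 0
cv2.imwrite("pics/g11.png",cv2.resize(s["bgr"][210:270,255:315],None,fx=8,fy=8,interpolation=cv2.INTER_CUBIC))
print(r.get_state()["tool_pos"])
E
```

```text
clock: 24.8
tool_pos: [0.5048, -0.141, 0.1246]
eef_rot: [0.998, 0.042, -0.002, -0.05]
contact_force: [0.7, -0.8, -0.7]
opening: 0.398
224 274.0 283.0
226 274.0 282.75
228 274.75 282.75
230 274.75 282.75
232 274.75 286.25
234 274.75 286.25
236 274.5 286.0
238 274.5 286.0
240 275.0 285.75
[ 0.50487049 -0.13992182  0.12471279]
```

```bash
python3 -m pendant '[[[0,0,0],[0,-0.001,0],0.3],[[0,0,0],[0,0,0.01],0.3],[[0,0,0],[0,0.0006,0.016],0.3],[[0,0,0],[0,0.0012,0.022],0.3],[[0,0,0],[0,0.0012,0.022],0.3]]'
```

```text
clock: 25.35
tool_pos: [0.5043, -0.1387, 0.1016]
eef_rot: [0.998, 0.044, -0.003, -0.051]
contact_force: [-0.2, -0.9, -1.7]
opening: 0.399
```

```bash
python3 -m pendant '[[[0,0,0],[0,0.001,0.01],0.3],[[0,0,0],[0,0.002,0.02],0.3],[[0,0,0],[0,0.003,0.03],0.3],[[0,0,0],[0,0.0038,0.038],0.3],[[0,0,0],[0,0.0038,0.038],0.3]]'
```

```text
clock: 25.85
tool_pos: [0.5038, -0.1371, 0.0629]
eef_rot: [0.998, 0.044, -0.004, -0.052]
contact_force: [-1.0, 5.9, -4.4]
opening: 0.397
```

```bash
python3 -m pendant '[[[0,0,0],[0,-0.001,0.002],0.3],[[0,0,0],[0,-0.001,0.003],0.3],[[0,0,0],[0,-0.001,0.003],0.65],[[0,0,0],[0,-0.001,0.003],0.65],[[0,0,0],[0,-0.001,0.003],0.65],[[0,0,0],[0,-0.004,-0.03],0.65],[[0,0,0],[0,-0.009,-0.08],0.65],[[0,0,0],[0,-0.013,-0.13],0.65],[[0,0,0],[0,-0.013,-0.13],0.65]]'; python3 go.py .52 -.3 .25 5
```

```text
clock: 26.75
tool_pos: [0.5092, -0.1409, 0.2012]
eef_rot: [0.998, 0.043, 0.004, -0.048]
contact_force: [1.3, -0.3, -0.4]
opening: 0.655
turn [-0.096, -0.012, -0.001] shift [-0.0022, 0.154, -0.0639] clock 26.75 q7 0.2
```

Move aside and measure sleeve on pin, sleeve in scrap, hook pose.

```bash
python3 -m pendant '[[[-0.096,-0.012,0],[-0.002,0.05,-0.05],0.65],[[-0.096,-0.012,0],[-0.002,0.1,-0.06],0.65],[[-0.096,-0.012,0],[0.03,0.2,-0.06],0.65],[[-0.096,-0.012,0],[0.08,0.3,-0.06],0.65],[[-0.096,-0.012,0],[0.15,0.4,-0.06],0.65],[[-0.096,-0.012,0],[0.15,0.4,-0.06],0.65],[[-0.096,-0.012,0],[0.15,0.4,-0.06],0.65],[[-0.096,-0.012,0],[0.15,0.4,-0.06],0.65],[[-0.096,-0.012,0],[0.15,0.4,-0.06],0.65]]'; python3 - <<'E'
from h import *
t,s=snap("top"),snap("scene")
for n,S,roi in(("t",t,(235,210,380,262)),("s",s,(255,200,370,270))):
    for c in blobs(S,(14,90,90),(32,255,255),roi,15): print(n,cv2.contourArea(c),cv2.minEnclosingCircle(c)[0],c[:,0].min(0),c[:,0].max(0))
P=lambda x,y,z:[[x+.018*np.cos(a),y+.018*np.sin(a),zz] for a in np.linspace(0,6.28,60) for zz in(z,z+.06)]
for S in(t,s): q=proj(S,P(.504,-.1425,.014));print("expect pin1",q.min(0),q.max(0))
# hook
c=blobs(t,(5,150,120),(20,255,255),(170,200,240,292))[0];R=cv2.minAreaRect(c);print("hook",R,plane(t,cv2.boxPoints(R),.029)[:,:2].round(3).tolist(),plane(t,[R[0]],.029))
a=cv2.resize(t["bgr"][180:290,150:380],None,fx=3.4,fy=3.4,interpolation=cv2.INTER_CUBIC)
cv2.imwrite("pics/g12.png",a)
E
```

```text
clock: 27.65
tool_pos: [0.678, -0.5131, 0.2159]
eef_rot: [0.999, 0.043, -0.007, -0.001]
contact_force: [2.1, -1.0, 0.6]
opening: 0.649
t 99.0 (250.25, 232.0) [245 226] [256 238]
t 36.5 (328.5, 228.5) [324 224] [332 233]
s 224.0 (279.0, 251.0) [273 240] [285 262]
s 158.0 (325.5, 225.0) [320 215] [330 235]
s 27.5 (339.0, 237.5) [335 234] [343 241]
s 20.0 (275.0, 205.5) [272 202] [278 209]
s 16.5 (323.5, 210.5) [316 206] [331 215]
expect pin1 [244.94837595 226.1908957 ] [256.97992634 238.32416819]
expect pin1 [272.80136961 239.24530106] [284.98716954 262.26539448]
hook ((209.2590789794922, 241.9844512939453), (12.23686695098877, 27.0650691986084), 30.256441116333008) [[0.442, 0.034], [0.519, -0.008], [0.5, -0.044], [0.422, -0.002]] [[ 0.47064912 -0.00496754  0.029     ]]
```

View pics/g12.png

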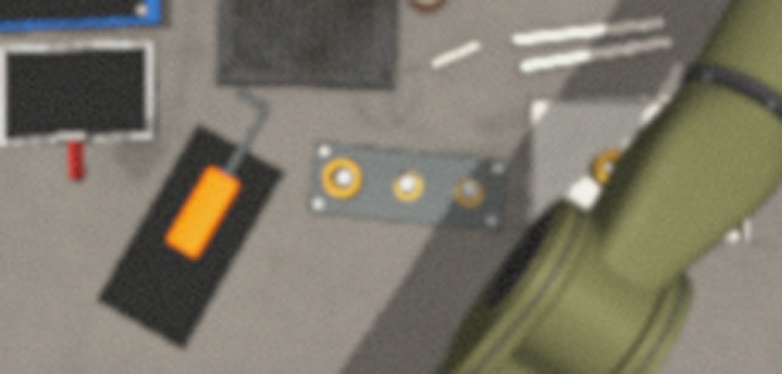

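Sleeve on pin_1 matches the seated outline to 1 px, the other stands in the front scrap tray, and the sliding tray is empty. The hook is at (.4705,-.005), yaw -28.5°. Now I'll regrasp it.

```bash
python3 go.py .484 -.0125 .18 -118.5; python3 -m pendant '[[[0,0,0.15],[-0.02,-0.05,0],1],[[0,0,0.3],[-0.04,-0.1,0],1],[[0,0,0.45],[-0.07,-0.15,0],1],[[0,0,0.6],[-0.09,-0.2,0],1],[[0,0,0.75],[-0.12,-0.25,0],1],[[0,0,0.9],[-0.14,-0.3,0],1],[[0,0,1.05],[-0.16,-0.35,0],1],[[0,0,1.2],[-0.19,-0.4,0],1],[[0,0,1.35],[-0.21,-0.45,0],1],[[0,0,1.5],[-0.23,-0.48,0],1]]'; python3 go.py .484 -.0125 .12 -118.5
```

```text
turn [0.014, 0.011, 2.151] shift [-0.1518, -0.5161, 0.0344] clock 27.75 q7 0.62
clock: 28.75
tool_pos: [0.4313, -0.09, 0.2219]
eef_rot: [0.772, -0.635, -0.006, 0.002]
contact_force: [1.2, 1.0, 0.1]
opening: 0.999
turn [0.012, 0.002, 0.691] shift [-0.0653, -0.0678, 0.1016] clock 28.75 q7 -1.06
```

```bash
python3 -m pendant '[[[0.012,0.002,0.69],[-0.065,-0.068,0.02],1],[[0.012,0.002,0.69],[-0.065,-0.068,0.04],1],[[0.012,0.002,0.69],[-0.065,-0.068,0.06],1],[[0.012,0.002,0.69],[-0.065,-0.068,0.08],1],[[0.012,0.002,0.69],[-0.065,-0.068,0.1],1],[[0.012,0.002,0.69],[-0.065,-0.068,0.1],1],[[0.012,0.002,0.69],[-0.065,-0.068,0.1],1]]'; python3 go.py .484 -.0125 .021 -118.5; python3 -c "
from h import *
t=snap('scene')
for c in blobs(t,(5,150,120),(20,255,255),(215,250,300,330))[:2]: print(cv2.contourArea(c),c[:,0].min(0),c[:,0].max(0))"
```

```text
clock: 29.45
tool_pos: [0.4852, -0.0144, 0.1216]
eef_rot: [-0.515, 0.857, 0.0, -0.001]
contact_force: [0.3, 0.7, 0.2]
opening: 1.004
turn [0.001, -0.001, 0.01] shift [-0.0012, 0.0018, 0.1006] clock 29.45 q7 -1.57
291.5 [247 271] [267 292]
111.0 [274 250] [284 262]
```

```bash
python3 -c "
from h import *
s=snap('scene');a=np.radians(-28.5)
B=[[.4705+x*np.cos(a)-y*np.sin(a),-.005+x*np.sin(a)+y*np.cos(a),z] for x in(-.042,.042) for y in(-.017,.017) for z in(.003,.029)]
q=proj(s,B);print(q.min(0),q.max(0))"
python3 -m pendant '[[[0,0,0.01],[-0.001,0.002,0.05],1],[[0,0,0.01],[-0.001,0.002,0.09],1],[[0,0,0.01],[-0.001,0.002,0.1],1],[[0,0,0.01],[-0.001,0.002,0.1],1],[[0,0,0.01],[-0.001,0.002,0.1],0],[[0,0,0.01],[-0.001,0.002,0.1],0],[[0,0,0.01],[-0.001,0.002,0.1],0],[[0,0,0.01],[-0.001,0.002,0.1],0],[[0,0,0.01],[-0.001,0.002,0.1],0],[[0,0,0.01],[-0.001,0.002,0.1],0]]' 50; python3 -m pendant '[[[0,0,0],[0,0,0],0],[[0,0,0],[0,0,0],0],[[0,0,0],[0,0,-0.03],0],[[0,0,0],[0,0,-0.07],0],[[0,0,0],[0,0,-0.08],0],[[0,0,0],[0,0,-0.08],0]]'
```

```text
[246.23859415 268.58173981] [267.32778199 293.01045661]
clock: 30.55
tool_pos: [0.4846, -0.0122, 0.0212]
eef_rot: [-0.511, 0.86, 0.0, -0.0]
contact_force: [-0.4, 0.6, 0.7]
opening: 0.479
clock: 31.15
tool_pos: [0.4853, -0.0123, 0.1019]
eef_rot: [-0.511, 0.86, -0.001, 0.0]
contact_force: [0.5, 0.4, -2.0]
opening: 0.379
```

```bash
sed -i 's/np.array(\[HX-118,-20\])/(np.array([HX,0])-np.array(eval(__import__("os").environ.get("HP","118,20"))))/' st.py; export HP=108,-4; python3 st.py .1 -152,0,70; python3 st.py .032 -152,0,70 -141,0,70 -80,0,70
```

```text
-152,0,70 world [0.4574, 0.0314] r 0.458 turn [-0.001, -0.001, -1.78] shift [-0.025, 0.0454, 0.0018]
clock 31.15 q [-0.22  0.79  0.24  2.11 -0.59  0.3  -1.54]
-152,0,70 world [0.4574, 0.0314] r 0.458 turn [-0.001, -0.001, -1.78] shift [-0.0249, 0.0455, 0.0698]
-141,0,70 world [0.4684, 0.032] r 0.469 turn [-0.001, -0.001, -1.78] shift [-0.0308, 0.0362, 0.0699]
-80,0,70 world [0.5293, 0.0357] r 0.53 turn [-0.001, -0.001, -1.78] shift [-0.0631, -0.0156, 0.0699]
clock 31.15 q [-0.22  0.79  0.24  2.11 -0.59  0.3  -1.54]
```

```bash
python3 -m pendant '[[[0,0,-0.15],[0,0.005,0],0],[[0,0,-0.3],[-0.005,0.01,0],0],[[0,0,-0.45],[-0.01,0.02,0],0],[[0,0,-0.6],[-0.015,0.03,0],0],[[0,0,-0.75],[-0.02,0.04,0],0],[[0,0,-0.9],[-0.025,0.045,0],0],[[0,0,-1.05],[-0.025,0.045,0],0],[[0,0,-1.2],[-0.025,0.045,0],0],[[0,0,-1.35],[-0.025,0.045,0],0],[[0,0,-1.5],[-0.025,0.045,0],0]]'; HP=108,-4 python3 st.py .1 -152,0,70;HP=108,-4 python3 st.py .032 -152,0,70
```

```text
clock: 32.15
tool_pos: [0.4562, 0.0315, 0.0995]
eef_rot: [0.961, -0.278, -0.002, 0.0]
contact_force: [0.3, -0.0, -1.5]
opening: 0.379
-152,0,70 world [0.4574, 0.0314] r 0.458 turn [0.001, 0.004, -0.274] shift [0.0011, -0.0005, -0.0005]
clock 32.15 q [-0.16  0.76 -0.02  2.18  0.05  0.2  -0.79]
-152,0,70 world [0.4574, 0.0314] r 0.458 turn [0.001, 0.004, -0.274] shift [0.0014, -0.0006, 0.0675]
clock 32.15 q [-0.16  0.76 -0.02  2.18  0.05  0.2  -0.79]
```

```bash
python3 -m pendant '[[[0,0.004,-0.15],[0.001,0,0],0],[[0,0.004,-0.274],[0.001,0,0],0],[[0,0.004,-0.274],[0.001,0,0.03],0],[[0,0.004,-0.274],[0.001,0,0.06],0],[[0,0.004,-0.274],[0.001,0,0.067],0],[[0,0.004,-0.274],[0.001,0,0.067],0]]'; HP=108,-4 python3 st.py .032 -141,0,70 -120,0,70 -80,0,70; python3 - <<'E'
from h import *
s=snap("scene")
c=blobs(s,(0,120,80),(4,255,255),(170,260,240,310))[0][:,0];print(c.min(0),c.max(0))
cv2.imwrite("pics/g13.png",cv2.resize(s["bgr"][240:330,170:280],None,fx=6,fy=6,interpolation=cv2.INTER_CUBIC))
E
```

```text
clock: 32.75
tool_pos: [0.4563, 0.0307, 0.0321]
eef_rot: [0.989, -0.148, -0.001, 0.001]
contact_force: [-1.3, 0.3, -1.8]
opening: 0.38
-141,0,70 world [0.4684, 0.032] r 0.469 turn [0.002, 0.002, -0.007] shift [0.0112, -0.0048, 0.0]
-120,0,70 world [0.4894, 0.0333] r 0.49 turn [0.002, 0.002, -0.007] shift [0.0309, -0.0121, -0.0]
-80,0,70 world [0.5293, 0.0357] r 0.53 turn [0.002, 0.002, -0.007] shift [0.0684, -0.026, -0.0001]
clock 32.75 q [-0.16  0.9  -0.02  2.2   0.37  0.04 -0.84]
[207 283] [218 299]
```

View pics/g13.png

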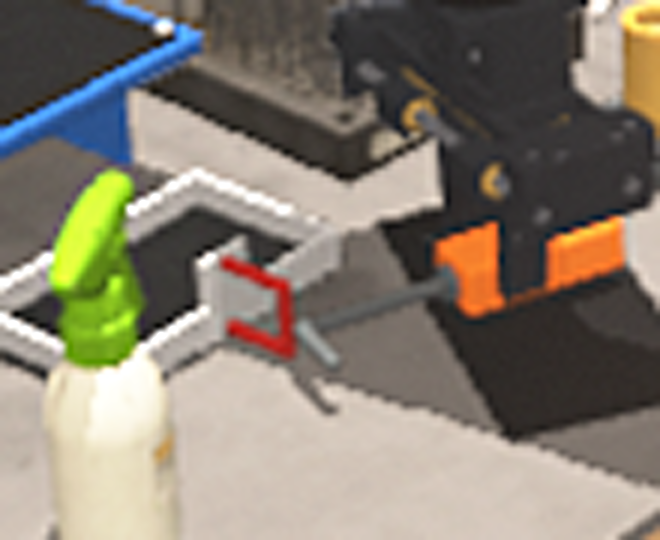

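```bash
python3 -m pendant '[[[0,0,0],[0.011,-0.005,0],0],[[0,0,0],[0.021,-0.0085,0],0],[[0,0,0],[0.031,-0.012,0],0],[[0,0,0],[0.05,-0.019,0],0],[[0,0,0],[0.068,-0.026,0],0],[[0,0,0],[0.068,-0.026,0],0]]'; python3 - <<'E'
from h import *
s=snap("scene")
c=blobs(s,(0,120,80),(4,255,255),(165,255,240,310))[0][:,0];print(c.min(0),c.max(0))
O=np.array([.6394,.1279,0]);ex=np.array([.9982,.0593,0])
for p in(100,110,120,130): print(p,proj(s,[O+ex*(28.5-p)/1e3+[0,0,.008]]).round(1).tolist())
E
```

```text
clock: 33.4
tool_pos: [0.533, 0.0364, 0.0345]
eef_rot: [0.989, -0.148, 0.003, -0.001]
contact_force: [0.4, -0.0, -1.5]
opening: 0.384
[191 276] [199 284]
100 [[199.9, 290.1]]
110 [[202.4, 291.2]]
120 [[205.0, 292.4]]
130 [[207.6, 293.5]]
```

```bash
HP=108,-4 python3 st.py .032 -95,0,70; HP=108,-4 python3 st.py .1 -95,0,70; HP=118,12 python3 st.py .1 -85,0,0
```

```text
-95,0,70 world [0.5143, 0.0348] r 0.515 turn [-0.001, -0.004, -0.007] shift [-0.0158, 0.006, 0.0023]
clock 33.45 q [-0.09  0.92 -0.11  1.98  0.36  0.26 -0.8 ]
-95,0,70 world [0.5143, 0.0348] r 0.515 turn [-0.001, -0.004, -0.007] shift [-0.0155, 0.0059, -0.0657]
clock 33.45 q [-0.09  0.92 -0.11  1.98  0.36  0.26 -0.8 ]
-85,0,0 world [0.4529, 0.1048] r 0.465 turn [-0.003, -0.003, 1.214] shift [-0.0947, -0.0431, -0.066]
clock 33.45 q [-0.09  0.92 -0.11  1.98  0.36  0.26 -0.8 ]
```

```bash
python3 -m pendant '[[[0,0,0],[-0.0155,0.006,0],0],[[0,0,0],[-0.0155,0.006,-0.03],0],[[0,0,0.12],[-0.0155,0.006,-0.066],0],[[0,0,0.27],[-0.025,0,-0.066],0],[[0,0,0.42],[-0.035,-0.01,-0.066],0],[[0,0,0.57],[-0.05,-0.02,-0.066],0],[[0,0,0.72],[-0.065,-0.03,-0.066],0],[[0,0,0.87],[-0.08,-0.04,-0.066],0],[[0,0,1.02],[-0.095,-0.043,-0.066],0],[[0,0,1.17],[-0.095,-0.043,-0.066],0]]'; for z in .1 .032; do HP=118,12 python3 st.py $z -85,0,0;done
```

```text
clock: 34.45
tool_pos: [0.448, 0.1055, 0.0999]
eef_rot: [0.742, -0.67, -0.0, 0.002]
contact_force: [0.1, 0.1, -1.1]
opening: 0.38
-85,0,0 world [0.4529, 0.1048] r 0.465 turn [0.002, -0.002, 0.042] shift [0.0012, -0.0049, -0.0001]
clock 34.45 q [-0.38  0.76  0.07  2.18 -0.24  0.21 -1.56]
-85,0,0 world [0.4529, 0.1048] r 0.465 turn [0.002, -0.002, 0.042] shift [0.0011, -0.005, 0.0679]
clock 34.45 q [-0.38  0.76  0.07  2.18 -0.24  0.21 -1.56]
```

```bash
python3 -m pendant '[[[0,0,0.042],[0.001,-0.005,0],0],[[0,0,0.042],[0.001,-0.005,0.03],0],[[0,0,0.042],[0.001,-0.005,0.06],0],[[0,0,0.042],[0.001,-0.005,0.068],0],[[0,0,0.042],[0.001,-0.005,0.068],0]]'; HP=118,12 python3 st.py .032 -66,0,0 -20,0,0 24,0,0; python3 - <<'E'
from h import *
s=snap("scene");t=snap("top")
c=blobs(s,(0,120,80),(4,255,255),(160,255,240,310))[0][:,0];print(c.min(0),c.max(0))
cv2.imwrite("pics/g14.png",np.hstack([cv2.resize(S["bgr"][y:y+80,x:x+80],None,fx=5,fy=5,interpolation=cv2.INTER_CUBIC) for S,x,y in((s,160,245),(t,150,185))]))
E
```

```text
clock: 34.95
tool_pos: [0.4566, 0.1034, 0.0312]
eef_rot: [0.729, -0.685, 0.001, 0.001]
contact_force: [-0.8, -0.6, -1.3]
opening: 0.382
-66,0,0 world [0.4719, 0.1059] r 0.484 turn [0.0, -0.002, 0.003] shift [-0.0016, -0.0155, -0.0009]
-20,0,0 world [0.5178, 0.1087] r 0.529 turn [0.0, -0.002, 0.003] shift [-0.0014, -0.0615, -0.0009]
24,0,0 world [0.5617, 0.1113] r 0.573 turn [0.0, -0.002, 0.003] shift [-0.0013, -0.1055, -0.0009]
clock 34.95 q [-0.34  0.91  0.02  2.17 -0.26  0.06 -1.57]
[191 276] [199 291]
```

```bash
python3 -m pendant '[[[0,0,0],[-0.0015,-0.0155,-0.001],0],[[0,0,0],[-0.0015,-0.03,-0.001],0],[[0,0,0],[-0.0015,-0.045,-0.001],0],[[0,0,0],[-0.0015,-0.06,-0.001],0],[[0,0,0],[-0.0015,-0.075,-0.001],0],[[0,0,0],[-0.0015,-0.09,-0.001],0],[[0,0,0],[-0.0015,-0.1,-0.001],0],[[0,0,0],[-0.0015,-0.1,-0.001],0]]';HP=118,12 python3 st.py .032 24,0,0 28,0,0; python3 - <<'E'
from h import *
s=snap("scene")
c=blobs(s,(0,120,80),(4,255,255),(155,255,240,310))[0][:,0];print(c.min(0),c.max(0))
E
```

```text
clock: 35.85
tool_pos: [0.5587, 0.1119, 0.0346]
eef_rot: [0.729, -0.685, 0.003, -0.002]
contact_force: [-1.0, -0.1, -1.7]
opening: 0.377
24,0,0 world [0.5617, 0.1113] r 0.573 turn [-0.006, -0.002, 0.003] shift [0.0009, -0.003, 0.0026]
28,0,0 world [0.5657, 0.1115] r 0.577 turn [-0.006, -0.002, 0.003] shift [0.0009, -0.007, 0.0026]
clock 35.85 q [-0.34  0.95  0.1   1.88 -0.24  0.33 -1.56]
[167 276] [176 280]
```

```bash
python3 -m pendant '[[[0,0,0],[0.001,-0.004,0.002],0],[[0,0,0],[0.001,-0.006,0.002],0],[[0,0,0],[0.001,-0.006,0.002],0]]'; python3 -m pendant '[[[0,0,0],[0,-0.003,0],0],[[0,0,0],[0,-0.005,0],0],[[0,0,0],[0,-0.005,0],0]]'
```

```text
clock: 36.2
tool_pos: [0.5624, 0.1108, 0.031]
eef_rot: [0.729, -0.685, 0.001, 0.0]
contact_force: [-1.2, -1.1, -2.0]
opening: 0.381
clock: 36.5
tool_pos: [0.5643, 0.1109, 0.0305]
eef_rot: [0.729, -0.685, -0.001, 0.003]
contact_force: [-5.9, -1.2, 0.3]
opening: 0.387
```

```bash
HP=118,12 python3 st.py .032 24,0,0
```

```text
24,0,0 world [0.5617, 0.1113] r 0.573 turn [0.006, -0.002, 0.003] shift [-0.0005, 0.0026, -0.0015]
clock 36.5 q [-0.33  0.96  0.1   1.85 -0.23  0.35 -1.56]
```

```bash
python3 -m pendant '[[[0,0,0],[0,-0.001,0],0],[[0,0,0],[0,0.02,0],0],[[0,0,0],[0,0.05,0],0],[[0,0,0],[0,0.075,0],0],[[0,0,0],[0,0.075,-0.03],0],[[0,0,0],[0,0.075,-0.07],0],[[0,0,0],[0,0.075,-0.07],0]]'; python3 go.py .4836 -.0095 .1 -119
```

```text
clock: 37.2
tool_pos: [0.4964, 0.1075, 0.1048]
eef_rot: [0.729, -0.685, 0.004, -0.004]
contact_force: [1.0, -0.1, -2.5]
opening: 0.383
turn [-0.011, 0.003, 0.569] shift [0.116, 0.0202, 0.0046] clock 37.2 q7 -1.57
```

```bash
python3 -m pendant '[[[-0.005,0.003,0.15],[0.04,0.005,0],0],[[-0.005,0.003,0.3],[0.08,0.01,0],0],[[-0.005,0.003,0.45],[0.116,0.02,0],0],[[-0.005,0.003,0.569],[0.116,0.02,0],0],[[-0.005,0.003,0.569],[0.116,0.02,0.03],0],[[-0.005,0.003,0.569],[0.116,0.02,0.05],0],[[-0.005,0.003,0.569],[0.116,0.02,0.05],0]]'; python3 go.py .4836 -.0095 .022 -119
```

```text
clock: 37.9
tool_pos: [0.4797, -0.0102, 0.049]
eef_rot: [-0.507, 0.862, 0.0, -0.003]
contact_force: [-0.5, -1.0, -1.0]
opening: 0.38
turn [0.004, -0.006, -0.0] shift [-0.0026, -0.0031, 0.027] clock 37.9 q7 -1.71
```

```bash
python3 -m pendant '[[[0.004,-0.006,0],[-0.0026,-0.003,0.015],0],[[0.004,-0.006,0],[-0.0026,-0.003,0.025],0],[[0.004,-0.006,0],[-0.0026,-0.003,0.027],0],[[0.004,-0.006,0],[-0.0026,-0.003,0.027],0],[[0.004,-0.006,0],[-0.0026,-0.003,0.027],0.75],[[0.004,-0.006,0],[-0.0026,-0.003,0.027],0.75],[[0.004,-0.006,0],[-0.0026,-0.003,0.027],0.75],[[0.004,-0.006,0],[-0.0026,-0.003,-0.03],0.75],[[0.004,-0.006,0],[-0.0026,-0.003,-0.08],0.75],[[0.004,-0.006,0],[-0.0026,-0.003,-0.13],0.75]]'; python3 -m pendant '[[[0,0,0],[0.05,0,-0.04],0.75],[[0,0,0],[0.1,-0.03,-0.06],0.75],[[0,0,0],[0.15,-0.06,-0.07],0.75],[[0,0,0],[0.18,-0.09,-0.08],0.75],[[0,0,0],[0.2,-0.12,-0.08],0.75],[[0,0,0],[0.2,-0.12,-0.08],0.75]]'; cat > chk.py <<'E'
from h import *
t,s=snap("top"),snap("scene")
c=blobs(t,(5,150,120),(20,255,255),(170,200,240,292))[0];R=cv2.minAreaRect(c);print("hook",np.round(R[1],1),plane(t,[R[0]],.029).round(4))
c=blobs(s,(5,150,120),(20,255,255),(215,250,300,330))[0][:,0];print("hook scene bbox",c.min(0),c.max(0))
c=blobs(s,(0,120,80),(4,255,255),(155,255,200,300))[0][:,0];print("eye (home 176,280)",c.max(0))
for n,S,roi in(("t",t,(235,210,380,262)),("s",s,(255,200,370,270))):
    for c in blobs(S,(14,90,90),(32,255,255),roi,15): print(n,cv2.contourArea(c),cv2.minEnclosingCircle(c)[0],c[:,0].min(0),c[:,0].max(0))
P=lambda x,y,z:[[x+.018*np.cos(a),y+.018*np.sin(a),zz] for a in np.linspace(0,6.28,60) for zz in(z,z+.06)]
for S in(t,s):
  for x,y,z in((.504,-.1425,.014),(.52,-.401,.002)): q=proj(S,P(x,y,z));print("expect",q.min(0).round(1),q.max(0).round(1))
print(r.get_state()["tool_pos"],r.get_state()["clock"])
E
python3 chk.py
```

```text
clock: 38.9
tool_pos: [0.484, -0.0089, 0.1757]
eef_rot: [-0.507, 0.862, -0.0, 0.001]
contact_force: [1.9, -0.6, -1.8]
opening: 0.75
clock: 39.5
tool_pos: [0.493, -0.249, 0.2559]
eef_rot: [-0.504, 0.864, -0.005, 0.002]
contact_force: [-0.3, 0.6, 0.1]
opening: 0.749
hook [12.  27.2] [[ 0.4491 -0.0185  0.029 ]]
hook scene bbox [257 271] [275 293]
eye (home 176,280) [176 280]
t 81.5 (329.0, 228.5) [324 224] [334 234]
t 47.0 (250.2058868408203, 231.7941131591797) [245 226] [255 237]
s 230.5 (279.0, 251.11363220214844) [273 240] [285 262]
s 160.0 (324.5, 225.0) [320 215] [330 235]
s 27.5 (339.0, 237.5) [335 234] [343 241]
s 20.0 (275.0, 205.5) [272 202] [278 209]
expect [244.9 226.2] [257.  238.3]
expect [323.3 223. ] [336.4 235.1]
expect [272.8 239.2] [285.  262.3]
expect [319.5 214.5] [330.5 235. ]
[ 0.49218567 -0.2439018   0.25443281] 39.6
```

The hook sits about 25 mm from where I released it (a knock, or dragged), still about 15 mm along and -25 mm across on its mat. I'll check that it is at rest.

```bash
python3 -m pendant '[[[0,0,0],[0,0,0],0.75],[[0,0,0],[0,0,0],0.75],[[0,0,0],[0,0,0],0.75],[[0,0,0],[0,0,0],0.75],[[0,0,0],[0,0,0],0.75],[[0,0,0],[0,0,0],0.75],[[0,0,0],[0,0,0],0.75],[[0,0,0],[0,0,0],0.75],[[0,0,0],[0,0,0],0.75],[[0,0,0],[0,0,0],0.75]]'; python3 chk.py | grep -E "hook|eye"; python3 - <<'E'
from h import *
t,s=snap("top"),snap("scene")
c=blobs(t,(5,150,120),(20,255,255),(170,200,240,292))[0];R=cv2.minAreaRect(c);b=plane(t,cv2.boxPoints(R),.029)[:,:2];print(b.round(3).tolist())
o=b.mean(0)-[.0012,.002]; a=np.radians(-29);d=o-[.448,.010];print("mat frame x,y",d@[np.cos(a),np.sin(a)],d@[-np.sin(a),np.cos(a)])
e=b[1]-b[0] if np.linalg.norm(b[1]-b[0])>np.linalg.norm(b[2]-b[1]) else b[2]-b[1];y=np.arctan2(e[1],e[0]);y=y if abs(y)<1.57 else y-np.sign(y)*np.pi
B=[[o[0]+x*np.cos(y)-v*np.sin(y),o[1]+x*np.sin(y)+v*np.cos(y),z] for x in(-.042,.042) for v in(-.017,.017) for z in(.003,.029)]
q=proj(s,B);print(np.degrees(y),"expect flat scene bbox",q.min(0),q.max(0))
E
```

```text
clock: 40.6
tool_pos: [0.4923, -0.2421, 0.2542]
eef_rot: [-0.507, 0.862, -0.001, 0.001]
contact_force: [0.8, -0.2, -0.5]
opening: 0.752
hook [12.  27.2] [[ 0.449  -0.0188  0.029 ]]
hook scene bbox [257 271] [275 293]
eye (home 176,280) [176 280]
[[0.424, 0.023], [0.497, -0.028], [0.474, -0.061], [0.402, -0.009]]
mat frame x,y 0.01486146309958879 -0.027054718061259947
-35.21994614042442 expect flat scene bbox [257.15291525 268.95267999] [275.67896313 293.3447014 ]
```

```bash
python3 -c "
from plant import r
print(r.finish_job())"
```

```text
the job is handed in; nothing more can be done
None
```

The job is handed in, at about 41 s on the robot's clock. I drew the tray out by its eye with the hook to its stop (9 N felt). Only two sleeves were there. The small-bore one stopped on top of pin_1 and now stands in the front scrap tray. The other went fully down on pin_1. I then pushed the tray home with the hook to its stop (6 N felt) and laid the hook on its mat.

**Last checks:**
- **Sleeve on pin_1:** its outline matches a fully seated sleeve within about 1 px in the scene view. In the top view it was partly hidden by then; it had matched earlier.
- **Scrap sleeve:** upright inside the tray.
- **Tray:** the red eye is back at its starting pixels.
- **Hook:** at rest, and its scene outline fits a hook lying flat within 1 px, apart from its top edge (2 px).

**What disagreed or went off plan:**
- **Hook position:** it was 20–25 mm from where I released it, either knocked or dragged. It is about 15 mm along and -27 mm across from the mat's middle, inside the 85 and 45 mm limits, so I left it.
- **Sleeve tilt:** the second sleeve hung about 0.1 rad tilted in the grip and needed correcting before it went on. The first was probably tilted too and rested off-centre on the pin, so I judged it undersize from its small visible bore and from vertical support with almost no side force.
- **Pictures:** my 17th request was refused at the 16-picture limit, so the final checks are numbers only.

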